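Change over to the next repair's parts case and show its label to the lamp

TASK

Change over to the next repair: lay the finished blue parts case squarely on the pile of blue cases, label up and notched corner over notched corner, and let go of it. Then draw the yellow case out of the wooden sorter and finish while holding it by its clear end, with the fingers off the frosted field: present the frosted field in the middle of the lamp's light, about 12 cm from the lens, with the label face upward and square to the light. Keep hold of it there, drop no case, do not strike the lamp, and leave everything else where it is.

Things in the scene. Friction and masses are not known exactly. Their poses are not given: they have to be found in the camera images.
- finished_case: Finished job's parts case: flat, blue bottom, clear lid, loose, lying alone on the table label up, turned any way. All cases: 116 x 60 x 14 mm, 70 g, origin at the centre, x along the length to the frosted end, y across to the notched corner, z out of the label face (lid).
- finished_notch (a point): Inner corner of the finished case's notch, on its label face (44, 16, 7 mm in its frame). On every case the notch is a 14 x 14 mm square cut right through the (+x, +y) corner: seen label up with the frosted end to the right, it is the top right corner. The frosted white field covers x = 20 to 56 mm of the label face only; the rest of the lid is clear and shows screws.
- pile_low: Lower blue case of the pile of finished cases, flat on the table to the robot's right, label up. Axes and sizes as the finished case.
- pile_top: Upper blue case of that pile, loose, lying squarely and notch over notch on pile_low, label up; its top face is 28 mm above the table. Axes and sizes as the finished case.
- pile_notch (a point): Inner corner of the notch of pile_top, on its label face (44, 16, 7 mm in its frame).
- sorter: Beech sorter block, fixed, to the robot's left: 106 mm (x) x 188 mm (y) x 22 mm high, origin at the centre of its underside, turned any way round. Three grooves along its x, at y = -66, 0 and +66 mm, each 17 mm wide, 15 mm deep (floor 7 mm above the table), open at both ends.
- yellow_case: Next job's case, yellow bottom, same size, axes, notch and frosted field as the finished case. Loose, standing on a long edge in any one of the grooves, notched edge up: its y is up, x along the groove, centre 37 mm and top edge 67 mm above the table, 45 mm of it out of the block. Seen with the notch upper right, the label faces you. Neighbours stand 52 mm away, face to face.
- yellow_label (a point): Middle of the yellow case's frosted field, on its label face (38, 0, 7 mm in the case's frame).
- red_case: Red-bottomed case in another groove of the sorter, the same size, standing the same way as the yellow one.
- green_case: Green-bottomed case in the third groove of the sorter, the same size, standing the same way.
- lamp_head: Conical aluminium head of the fixed gooseneck work lamp at the far side of the table: 68 mm wide at the lens, 92 mm long. Origin at the centre of the lens, 0.30 m above the table; z is the way the light shines: towards the robot's side and 40 degrees downward; y is level. The neck comes down behind it to a round foot 140 mm farther away, off the light's side.
- multimeter: Blue multimeter, 190 x 95 x 45 mm, on the far right; bystander. Origin at the middle of its underside.
- screwdriver: Screwdriver lying on the table beyond the middle; bystander.
- tape_roll: Black roll of tape, 68 mm wide, 19 mm high; bystander. Origin at the middle of its underside.
Things that resemble listed ones, but are neither listed nor needed, are in the scene too. Of the things that look like the sorter, the smaller one is meant.

How it is judged:
By the outcome, as a careful person would: the job done as asked, in the order asked, and still so for the second after the job is handed in, while the arm keeps its last pose, push and grip.
It also fails if it takes over 54 s, if anything falls off the work surface, if the arm or the gripper's body presses on something with over 40 N, if the wrist force passes 120 N, or if a joint passes its speed limit or range.

ROBOT

A 7-joint arm with a two-finger parallel gripper is mounted at the origin on the work surface. World frame = base frame: x ahead of the robot, y to its left, z up, the work surface at z = 0. Lengths are in m, angles in rad, forces in N, time in s.
With the tool pointing down it reaches from about 0.4 to 0.925 m from the base axis. Payload 4.1 kg.
Tool frame: the origin (TCP) lies at the very end of the fingers, on their centre line; the grasp point (between the pads) lies 19 mm behind it; z points along the fingers, y is the direction in which the jaws open and shut (so a half turn about z gives the same grasp; the last joint's range is limited). The gripper opens to 85 mm and grips with 20 to 120 N. Pads are 22 mm wide; open, the fingers measure 114 mm over their backs; the gripper's body (76 mm by 85 mm) begins 54 mm behind the grasp point. The pads swing forward as they close: fully open they stand 13 mm farther back than shut.
Start: joints at [1.219, 0.398, 0.045, 1.537, -0.019, 1.207, -0.051], TCP at [0.163, -0.629, 0.205] pointing down, gripper open.
Joint ranges: [-2.82, 2.82], [-0.49, 2.23], [-1.37, 1.46], [0, 2.46], [-1.36, 4.5], [0.23, 2], [-2.94, 2.94]. Speed limits (rad/s): [2.57, 2.57, 3.14, 3.14, 3.14, 3.14, 3.14].

INTERFACE

Orientations are given as a unit quaternion [x, y, z, w].
In Python, from rig import arm gives the robot as it stands.
- The arm moves only by the tool apply_moves, never from a script. Its argument "moves" is text: rows parted by semicolons, each of 7 numbers parted by spaces: the shift along the tool's x, y, z in m, then the turn, a rotation vector about the tool's x, y, z in rad, then the opening, from -1 (shut) to 1 (fully open). In form: dx dy dz ax ay az jaw; .... A call has 1 to 8 rows; each row is the pose to reach, as a shift and turn from the pose measured when the call began, along the tool's axes at that moment; what a row does not reach only later rows make up. A row lasts 1/12 s, in which the tool goes at most 41.7 mm and 7.16 degrees, less where a joint would pass 70% of its speed; a pose out of reach is approached as far as the arm can. A call with a gripper value outside its range is refused whole. The fingers move at their own pace and stop on an object; "force" is the grip in N (left out, the last holds). Time passes only in rows, so rows that repeat a pose let the fingers close. It gives the time, the measured TCP pose, the force and the opening at its end, in the units of the state.
- arm.sense(): the state, without advancing time (a new reading comes with each control period).
- arm.camera(name): name is "side" or "top" or "wrist"; returns a dict with "frame" (384x512x3 uint8, red, green, blue), "depth" (384x512 float32, m along the optical axis (not along the pixel's ray), 0 where there is no reading), "fx", "fy", "cx", "cy" (pixels), "eye" and "attitude" of the camera in the world. Camera axes: x right, y down, z forward; pixel columns grow to the right and rows downward; lengths in m; the calibration is good to about 2 mm. A picture is of the moment at which its call begins.
- arm.hand_in(): hands the job in, once; it reports no verdict.
The state is a dict: "clock": time; "qpos": joint angles; "qvel": joint speeds; "tau": joint torques, N m; "tcp_pos": TCP position; "ee_rot": TCP orientation; "force": force on the tool from outside, world axes, zero at the start; "ft_torque": the same for the moment, N m; "grip_width": finger opening in m.
Only numpy, scipy, OpenCV 4.12 (cv2) and the standard library are available. Lean on these libraries where they do the work, as an engineer would, in place of code of your own. Each camera call takes 0.05 s, during which the arm holds its last target.

## Working session

There is one attempt and no reset: what is moved stays moved. The work goes in short steps, Python scripts to look and compute and a tool call to move; the robot and the scene stay as the last step left them, time stands still between calls to the robot, and variables do not carry over. Pictures are saved under pics/ and viewed, and the job is handed in when it is done.

Besides the shell and the picture viewer there is one more tool, called after "Request:" as name(argument=value, ...), one argument or row to a line, values as JSON. apply_moves: Moves the arm, as the interface text tells. Its arguments: {"type":"object","properties":{"moves":{"type":"string"},"force":{"type":"number"}},"required":["moves"]}

```bash
ls; mkdir -p pics
cat > look.py <<'E'
import sys,cv2,numpy as np,pickle
from rig import arm
tag=sys.argv[1]
for n in sys.argv[2:]:
    c=arm.camera(n); pickle.dump(c,open(f'pics/{n}_{tag}.pkl','wb'))
    cv2.imwrite(f'pics/{n}_{tag}.png',cv2.resize(c['frame'][:,:,::-1],(800,600),interpolation=cv2.INTER_CUBIC))
    print(n,c['fx'],c['fy'],c['cx'],c['cy'],c['eye'],c['attitude'])
E
python3 look.py a top side wrist; python3 -c "
from rig import arm;print(arm.sense())"
```

```text
pics
top 410.8527851654566 410.8527851654566 253.35401129920203 193.66820168036367 [4.23674219e-01 1.96680063e-04 1.30601127e+00] [-0.69699351  0.71648342 -0.02104478  0.02021561]
side 497.1135080552473 497.1135080552473 265.9958202873233 192.13639317143935 [0.23473776 1.10087411 0.88616601] [-0.09615953  0.86809743 -0.48411269  0.05286865]
wrist 308.5402500602117 308.5402500602117 253.92050241877442 192.68216324785953 [ 0.23037578 -0.61144204  0.37391927] [ 0.78283714 -0.60614602 -0.0867071   0.11061148]
{'clock': 0.15, 'qpos': array([ 1.21904247,  0.39902295,  0.04503603,  1.53757044, -0.01870193,
        1.20690208, -0.05070996]), 'qvel': array([ 0.00166845, -0.00129736,  0.00097823, -0.0034586 , -0.00018834,
       -0.00059665,  0.00398703]), 'tau': array([ 2.05079370e-03, -4.75562882e+01,  1.36672039e+00, -2.54511362e+01,
        1.17412276e-02,  6.47578898e-03,  6.97145765e-06]), 'tcp_pos': array([ 0.16244695, -0.62884321,  0.20431048]), 'ee_rot': array([ 9.92018177e-01,  1.26092776e-01, -1.42822246e-04, -7.26826109e-04]), 'force': array([ 0.28370141, -0.0043849 ,  0.51631285]), 'ft_torque': array([-0.01740594,  0.03723332,  0.02439407]), 'grip_width': 0.08527449264826226}
```

View pics/top_a.png

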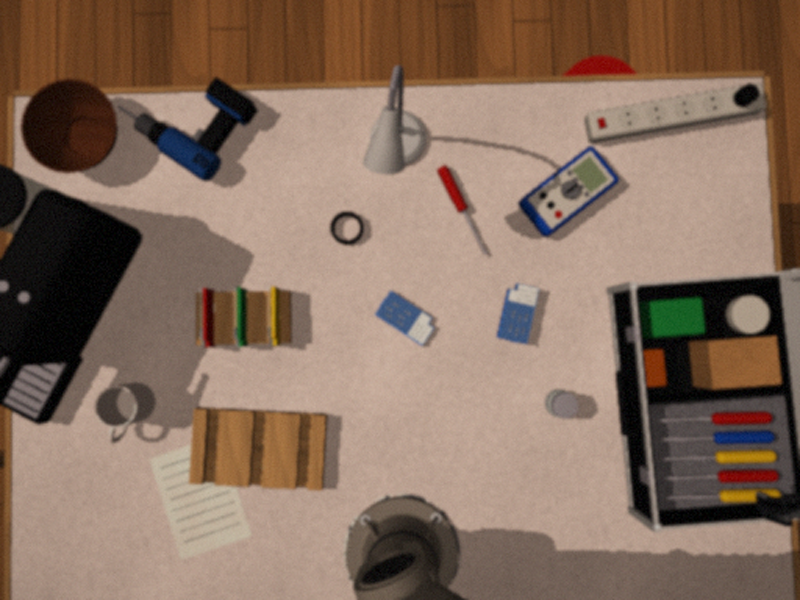

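View pics/side_a.png

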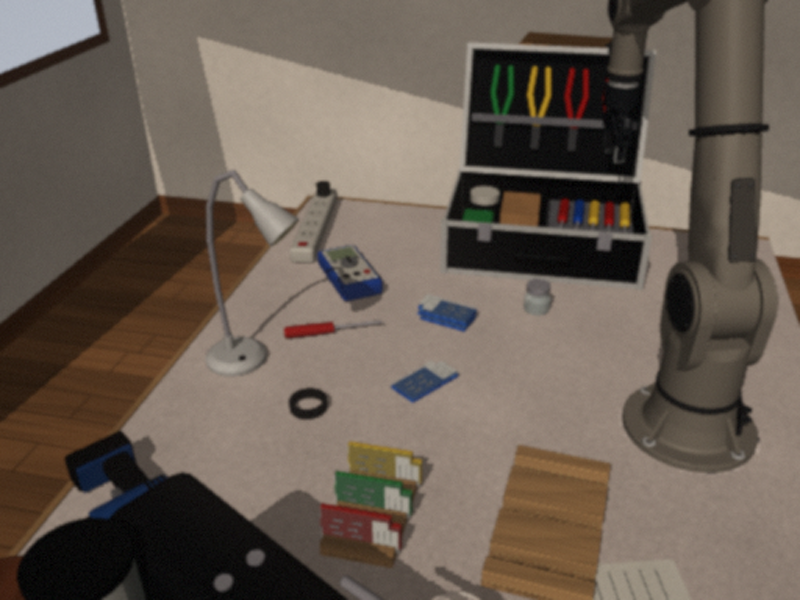

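View pics/wrist_a.png

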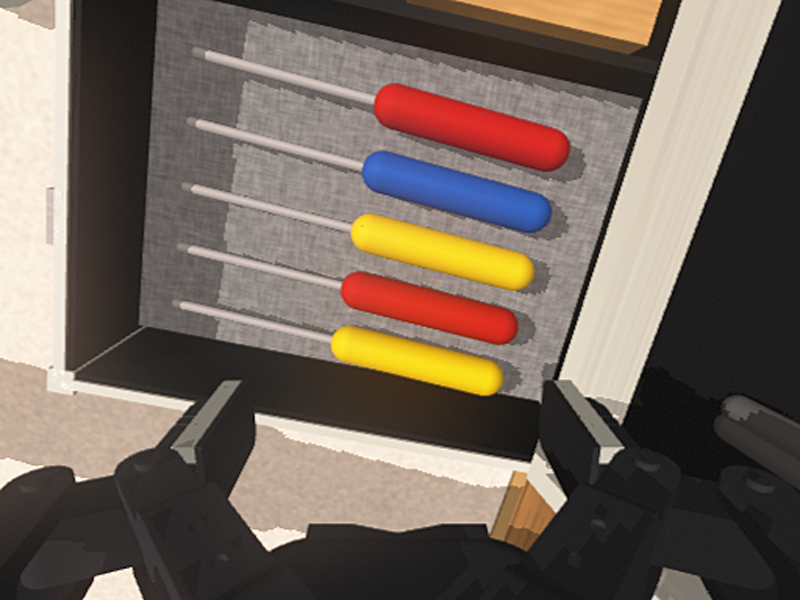

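Top view (800x600): the finished case is at about (405,318) with its frosted end lower right. The pile is at (518,313) with its frosted end up. The small sorter is at (243,318), with red, green and yellow from left to right. The lamp lens is near (385,168). In the side view the cases' frosted ends point at the robot and their labels face +y. Next I'll measure them.

```bash
cat > h.py <<'E'
import numpy as np,cv2,pickle
from scipy.spatial.transform import Rotation as R
def load(n): return pickle.load(open(f'pics/{n}.pkl','rb'))
def ray(c,uv):
    uv=np.atleast_2d(uv).astype(float)
    d=np.c_[(uv[:,0]-c['cx'])/c['fx'],(uv[:,1]-c['cy'])/c['fy'],np.ones(len(uv))]
    return d@R.from_quat(c['attitude']).as_matrix().T
def onz(c,uv,z):
    d=ray(c,uv); return c['eye']+d*((z-c['eye'][2])/d[:,2])[:,None]
def proj(c,P):
    p=(np.atleast_2d(P)-c['eye'])@R.from_quat(c['attitude']).as_matrix()
    return np.c_[c['fx']*p[:,0]/p[:,2]+c['cx'],c['fy']*p[:,1]/p[:,2]+c['cy']]
def cloud(c):
    v,u=np.mgrid[0:384,0:512]; d=ray(c,np.c_[u.ravel(),v.ravel()])
    return (c['eye']+d*c['depth'].ravel()[:,None]).reshape(384,512,3)
E
python3 - <<'E'
from h import *
np.set_printoptions(precision=4,suppress=True)
c=load('top_a');f=c['frame'];hsv=cv2.cvtColor(f,cv2.COLOR_RGB2HSV);P=cloud(c)
s=.64
for nm,(x0,x1,y0,y1) in dict(fin=(365,445,280,355),pile=(490,550,270,355),sort=(185,310,280,360),lamp=(350,430,60,180)).items():
    a=f[int(y0*s):int(y1*s),int(x0*s):int(x1*s)]
    cv2.imwrite(f'pics/crop_{nm}.png',cv2.resize(a[:,:,::-1],None,fx=8,fy=8,interpolation=cv2.INTER_CUBIC))
    z=P[int(y0*s):int(y1*s),int(x0*s):int(x1*s),2]
    print(nm,a.shape,np.percentile(z,[1,10,50,90,99]))
E
cd pics; python3 -c "
import cv2,numpy as np
a=cv2.imread('crop_fin.png');b=cv2.imread('crop_pile.png')
h=max(a.shape[0],b.shape[0]);o=np.zeros((h,a.shape[1]+b.shape[1],3),'uint8');o[:a.shape[0],:a.shape[1]]=a;o[:b.shape[0],a.shape[1]:]=b
print(o.shape,a.shape);cv2.imwrite('crop_fp.png',o)"
```

```text
fin (48, 51, 3) [-0.0062 -0.003   0.0013  0.015   0.0192]
pile (55, 39, 3) [-0.0058 -0.0027  0.002   0.0295  0.034 ]
sort (51, 80, 3) [-0.0056 -0.0021  0.0185  0.0645  0.0704]
lamp (77, 51, 3) [-0.7584 -0.7465  0.0022  0.3479  0.3933]
(440, 720, 3) (384, 408, 3)
```

View pics/crop_fp.png

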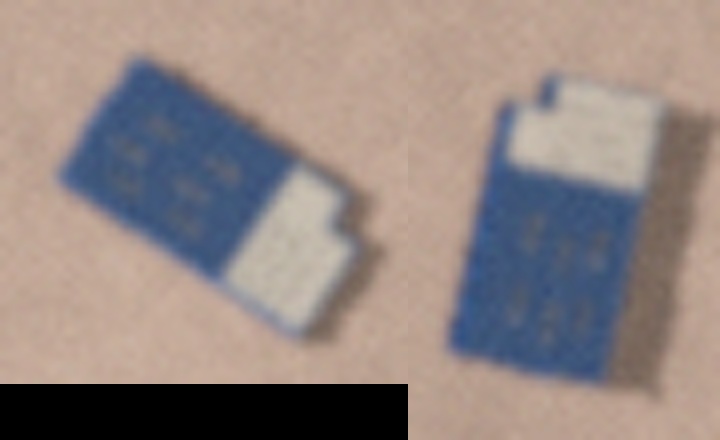

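View pics/crop_sort.png

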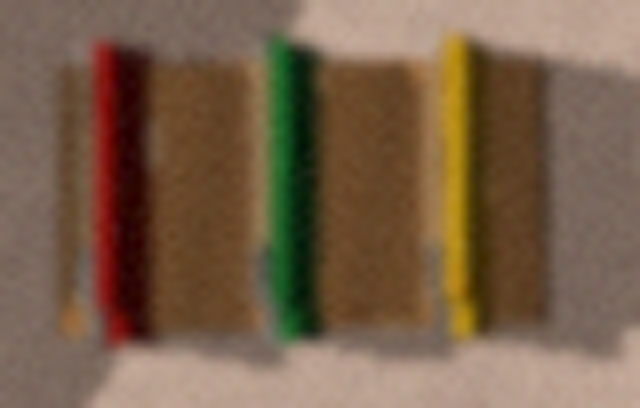

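View pics/crop_lamp.png

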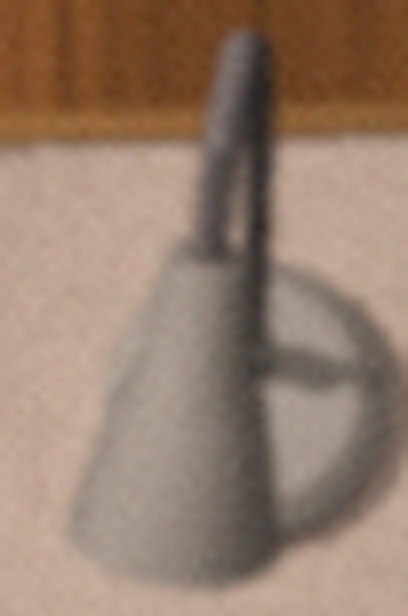

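```bash
python3 - <<'E'
from h import *
np.set_printoptions(precision=4,suppress=True)
c=load('top_a');P=cloud(c)
def fit(off,uv,model,z):
    uv=np.array(off)+(np.array(uv)+.5)/8-.5
    w=onz(c,uv,z)[:,:2]; m=np.array(model)/1000.
    A=w-w.mean(0);B=m-m.mean(0)
    th=np.arctan2((B[:,0]*A[:,1]-B[:,1]*A[:,0]).sum(),(B*A).sum())
    r=np.array([[np.cos(th),-np.sin(th)],[np.sin(th),np.cos(th)]])
    t=w.mean(0)-r@m.mean(0); print('pos',t,'yaw',np.degrees(th),'res mm',1000*np.linalg.norm(w-(m@r.T+t),axis=1))
mod=[(-58,30),(-58,-30),(58,-30),(44,30),(44,16),(58,16)]
fit((233,179),[(138,58),(60,178),(305,338),(350,188),(332,222),(358,245)],mod,.014)
fit((313,172),[(42,348),(197,382),(257,95),(97,100),(138,107),(144,75)],mod,.028)
# yellow top edge z=.067
o=np.array((118,179))
f=lambda uv,z:onz(c,o+(np.array(uv)+.5)/8-.5,z)
print('yellow ends',f([(456,38),(462,335)],.067),'green',f([(281,38),(295,335)],.067),'red',f([(104,42),(120,340)],.067))
print('sorter corners',f([(58,65),(545,65),(545,325),(58,325)],.022))
# lamp via depth
m=(P[...,2]>.2)&(P[...,2]<.42)&(np.abs(P[...,0]-.75)<.25)&(np.abs(P[...,1])<.25)
Q=P[m];print('lamp pts',len(Q),Q.min(0),Q.max(0))
E
python3 - <<'E'
import cv2,pickle
c=pickle.load(open('pics/side_a.pkl','rb'));a=c['frame'][100:165,120:200,::-1]
cv2.imwrite('pics/crop_slamp.png',cv2.resize(a,None,fx=8,fy=8,interpolation=cv2.INTER_CUBIC))
E
```

```text
pos [ 0.469 -0.022] yaw -124.2950205359149 res mm [2.3859 2.8981 1.5996 2.2149 1.0074 2.9424]
pos [ 0.4733 -0.245 ] yaw -14.404310725586758 res mm [1.88   1.9337 0.5551 1.6549 1.4091 2.0066]
yellow ends [[0.534  0.2351 0.067 ]
 [0.4218 0.2347 0.067 ]] green [[0.5358 0.3013 0.067 ]
 [0.4236 0.2975 0.067 ]] red [[0.5361 0.3682 0.067 ]
 [0.4235 0.3633 0.067 ]]
sorter corners [[0.5317 0.3997 0.022 ]
 [0.5264 0.209  0.022 ]
 [0.4248 0.2108 0.022 ]
 [0.43   0.4006 0.022 ]]
lamp pts 988 [ 0.6814 -0.0247  0.2012] [0.86   0.0449 0.3987]
```

View pics/crop_slamp.png

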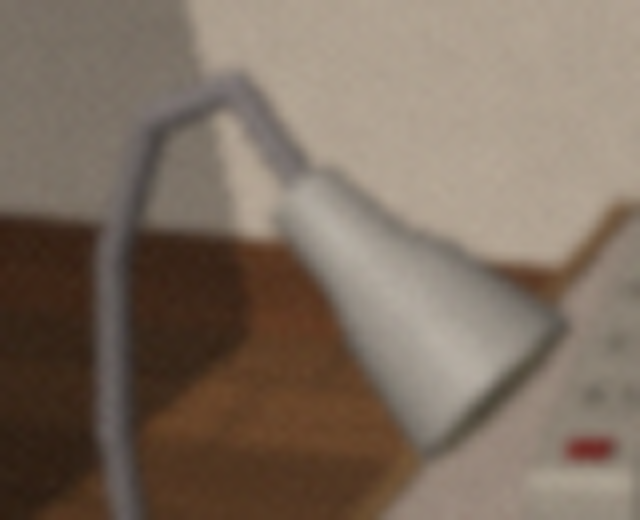

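Run:
```python
from h import *
np.set_printoptions(precision=4,suppress=True)
c=load('top_a');s=load('side_a')
g=lambda o,uv,c,z:onz(c,np.array(o)+(np.array(uv)+.5)/8-.5,z)
o=(int(350*.64),int(60*.64))
L=g(o,[(68,525),(278,547)],c,.30); N=g(o,[(168,252),(246,262)],c,.359)
print('lens ends',L,np.linalg.norm(L[1]-L[0]),'mid',L.mean(0)); print('narrow',N,N.mean(0))
d=L.mean(0)-N.mean(0); print('axis',d,np.linalg.norm(d),'yaw of axis',np.degrees(np.arctan2(d[1],d[0])), 'from level diam',np.degrees(np.arctan2(*(L[0]-L[1])[[1,0]]))+90)
print('side center',g((120,100),[(497,390)],s,.30))
# cone fit to depth
P=cloud(c);m=(P[...,2]>.22)&(P[...,2]<.42)&(P[...,0]<.86)&(P[...,0]>.6)&(np.abs(P[...,1])<.1)
Q=P[m]
P2=cloud(s);m2=(P2[...,2]>.22)&(P2[...,2]<.40)&(P2[...,0]<.80)&(P2[...,0]>.6)&(np.abs(P2[...,1])<.1);Q2=P2[m2];print(len(Q),len(Q2),Q2.min(0),Q2.max(0))
Q=np.r_[Q,Q2]
from scipy.optimize import least_squares
t=np.radians(40)
def ax(psi): return np.array([np.cos(t)*np.cos(psi),np.cos(t)*np.sin(psi),-np.sin(t)])
def res(p,Q):
    C=np.array([p[0],p[1],.30]);a=ax(p[2]);v=Q-C;h=-(v@a);r=np.linalg.norm(v+h[:,None]*a,axis=1)
    return r-(.034+(p[3]-.034)*h/.092)
p=[.71,.01,np.pi,.014]
for k in range(4):
    C=np.array([p[0],p[1],.30]);a=ax(p[2]);h=-((Q-C)@a);mm=(h>.005)&(h<.085)&(np.abs(res(p,Q))<.02)
    p=least_squares(res,p,args=(Q[mm],),loss='soft_l1',f_scale=.003).x
    print(mm.sum(),p[:2],np.degrees(p[2]),p[3],np.std(res(p,Q[mm])))
```

```text
lens ends [[ 0.709   0.0449  0.3   ]
 [ 0.7003 -0.0201  0.3   ]] 0.06558533337560635 mid [0.7046 0.0124 0.3   ]
narrow [[ 0.7728  0.0109  0.359 ]
 [ 0.7692 -0.0119  0.359 ]] [ 0.771  -0.0005  0.359 ]
axis [-0.0664  0.0129 -0.059 ] 0.0897430500733829 yaw of axis 169.00122236850368 from level diam 172.35887600516537
side center [[0.7035 0.0108 0.3   ]]
978 734 [ 0.6806 -0.009   0.2782] [0.7998 0.0481 0.3966]
1190 [0.7038 0.0126] 168.03738421326972 0.01161252675010401 0.0020619336470765327
1211 [0.7037 0.0126] 168.05080575022183 0.01139675400085814 0.0020184349723902017
1210 [0.7037 0.0126] 168.0537958378447 0.011390772439142422 0.0020206973947165083
1210 [0.7037 0.0126] 168.05383210173412 0.011390765414790477 0.002020697420481266
```

```bash
cat >> h.py <<'E'
def down(az_y):  # tool down, jaw y azimuth in deg
    a=np.radians(az_y); y=np.array([np.cos(a),np.sin(a),0]); z=np.array([0,0,-1.]); return np.c_[np.cross(y,z),y,z]
def delta(pos,Rm,arm):
    s=arm.sense(); Rc=R.from_quat(s['ee_rot']).as_matrix()
    d=Rc.T@(np.array(pos)-s['tcp_pos']); rv=R.from_matrix(Rc.T@Rm).as_rotvec()
    print('shift',np.round(d,4),'turn',np.round(rv,4),'| t',round(s['clock'],2),'tcp',np.round(s['tcp_pos'],4),'w',round(s['grip_width'],4),'F',np.round(s['force'],1),'q',np.round(s['qpos'],2))
E
python3 - <<'E'
from h import *
from rig import arm
delta((.469,-.022,.18),down(-34.3),arm)
E
```

```text
shift [ 0.4486 -0.5108  0.025 ] turn [-1.400e-03 -4.000e-04 -7.193e-01] | t 0.15 tcp [ 0.1624 -0.6288  0.2043] w 0.0853 F [ 0.3 -0.   0.5] q [ 1.22  0.4   0.05  1.54 -0.02  1.21 -0.05]
```

Request:
apply_moves(
  moves="0.028 -0.032 0 0 0 -0.04 1;0.056 -0.064 0 0 0 -0.09 1;0.084 -0.096 0 0 0 -0.135 1;0.112 -0.128 0 0 0 -0.18 1;0.14 -0.16 0 0 0 -0.225 1;0.168 -0.191 0 0 0 -0.27 1;0.196 -0.223 0 0 0 -0.315 1;0.224 -0.255 0 0 0 -0.36 1",
)

```text
clock: 0.82
tcp_pos: [0.313, -0.3297, 0.2046]
ee_rot: [0.953, 0.303, -0.0, -0.001]
force: [1.2, -0.6, 0.1]
grip_width: 0.0857
```

Run:
```python
from h import *
from rig import arm
delta((.469,-.022,.18),down(-34.3),arm)
```

```text
shift [ 0.305  -0.1613  0.0248] turn [-0.0012 -0.0004 -0.3572] | t 0.82 tcp [ 0.313  -0.3297  0.2046] w 0.0857 F [ 1.2 -0.6  0.1] q [ 0.9   0.05 -0.19  1.98  0.01  1.12 -0.25]
```

Request:
apply_moves(
  moves="0.036 -0.019 0.003 0 0 -0.045 1;0.072 -0.038 0.006 0 0 -0.09 1;0.108 -0.057 0.009 0 0 -0.135 1;0.144 -0.076 0.012 0 0 -0.18 1;0.18 -0.095 0.015 0 0 -0.225 1;0.216 -0.114 0.018 0 0 -0.27 1;0.252 -0.133 0.021 0 0 -0.315 1;0.285 -0.151 0.024 0 0 -0.357 1",
)

```text
clock: 1.48
tcp_pos: [0.4592, -0.0396, 0.1809]
ee_rot: [0.884, 0.468, 0.0, -0.0]
force: [0.9, -0.9, 1.1]
grip_width: 0.0854
```

```bash
python3 - <<'E'
from h import *
from rig import arm
delta((.469,-.022,.18),down(-34.3),arm)
E
python3 look.py b wrist
```

```text
shift [ 0.02   -0.0018  0.0009] turn [-0.0005 -0.001   0.0026] | t 1.48 tcp [ 0.4592 -0.0396  0.1809] w 0.0854 F [ 0.9 -0.9  1.1] q [ 0.51  0.1  -0.55  1.99  0.06  1.07 -0.66]
wrist 308.5402500602117 308.5402500602117 253.92050241877442 192.68216324785953 [0.49834289 0.01851807 0.35068514] [ 0.94650648 -0.29074382 -0.04146712  0.13369364]
```

View pics/wrist_b.png

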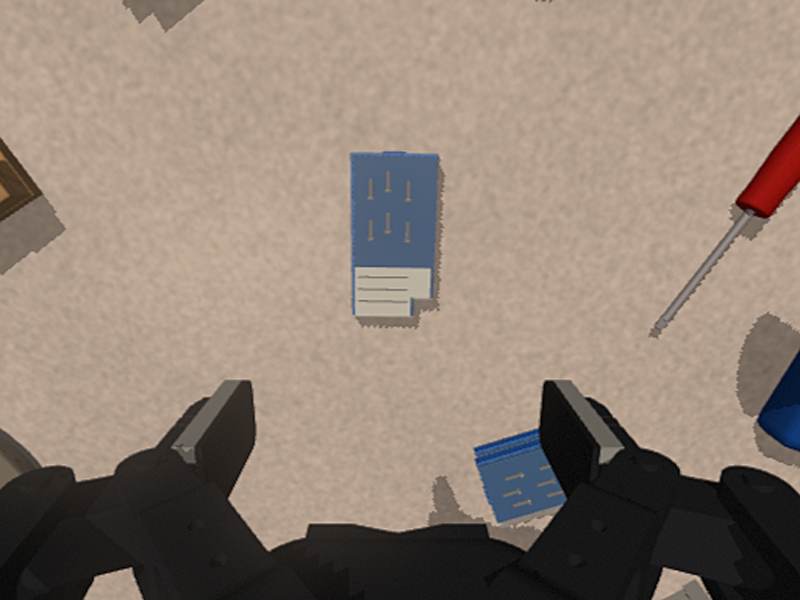

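```bash
cat >> h.py <<'E'
MOD=[(-58,-30),(-58,30),(58,-30),(58,16),(44,30),(44,16)]
def fitc(c,uv800,model,z):
    uv=(np.array(uv800)+.5)/1.5625-.5
    w=onz(c,uv,z)[:,:2]; m=np.array(model)/1000.
    A=w-w.mean(0);B=m-m.mean(0)
    th=np.arctan2((B[:,0]*A[:,1]-B[:,1]*A[:,0]).sum(),(B*A).sum())
    r=np.array([[np.cos(th),-np.sin(th)],[np.sin(th),np.cos(th)]])
    t=w.mean(0)-r@m.mean(0); print('pos',t.round(4),'yaw',np.degrees(th).round(2),'res mm',(1000*np.linalg.norm(w-(m@r.T+t),axis=1)).round(2)); return t,th
E
python3 - <<'E'
from h import *
c=load('wrist_b')
a=c['frame'][90:210,215:290,::-1]
cv2.imwrite('pics/cropb.png',cv2.resize(a,None,fx=5,fy=5,interpolation=cv2.INTER_NEAREST))
fitc(c,[(351,154),(438,154),(352.5,316),(412,316),(434,298),(412,298)],MOD,.014)
E
```

```text
pos [ 0.467 -0.022] yaw -125.08 res mm [2.43 1.23 1.31 1.52 1.13 1.63]
```

View pics/cropb.png

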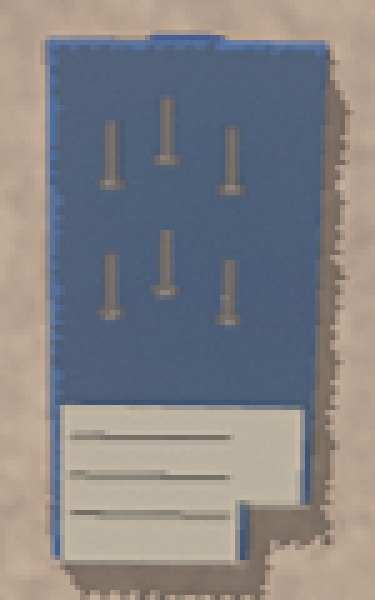

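Run:
```python
from h import *
c=load('wrist_b')
import h
uv=np.array([(48,38),(330,42),(53,560),(246,560),(310,503),(244,503)])
n=np.array([215,90])+(uv+.5)/5-.5
fitc(c,(n+.5)*1.5625-.5,MOD,.014)
fitc(c,(n+.5)*1.5625-.5,MOD,.012)
from rig import arm
delta((.4675,-.022,.05),down(-34.9),arm)
```

```text
pos [ 0.4672 -0.0214] yaw -125.32 res mm [1.84 1.2  1.36 1.16 0.98 1.43]
pos [ 0.467  -0.0217] yaw -125.32 res mm [1.37 0.76 1.16 0.9  0.77 1.31]
shift [ 0.0094 -0.0005  0.1311] turn [-0.0014 -0.0081  0.0243] | t 1.53 tcp [ 0.4623 -0.0311  0.181 ] w 0.0855 F [4.  6.4 0.9] q [ 0.51  0.11 -0.56  1.98  0.06  1.06 -0.66]
```

Request:
apply_moves(
  moves="0.009 -0.0005 0.03 0 0 0.024 1;0.0095 -0.0005 0.06 -0.001 -0.008 0.024 1;0.0095 -0.0005 0.09 -0.001 -0.008 0.024 1;0.0095 -0.0005 0.115 -0.001 -0.008 0.024 1;0.0095 -0.0005 0.131 -0.001 -0.008 0.024 1;0.0095 -0.0005 0.131 -0.001 -0.008 0.024 1",
)

```text
clock: 2.03
tcp_pos: [0.464, -0.022, 0.0467]
ee_rot: [0.886, 0.463, -0.003, -0.002]
force: [0.1, 0.7, -0.7]
grip_width: 0.0856
```

```bash
python3 - <<'E'
from h import *
from rig import arm
delta((.4673,-.0217,.0),down(-35.1),arm)
E
python3 look.py c wrist
```

```text
shift [0.0024 0.0029 0.0467] turn [-0.0072  0.0037  0.0041] | t 2.03 tcp [ 0.464  -0.022   0.0467] w 0.0856 F [ 0.1  0.7 -0.7] q [ 0.42  0.31 -0.54  2.11  0.22  0.79 -0.86]
wrist 308.5402500602117 308.5402500602117 253.92050241877442 192.68216324785953 [0.50521688 0.03555822 0.21625178] [ 0.94448992 -0.29610702 -0.04614556  0.13464771]
```

View pics/wrist_c.png

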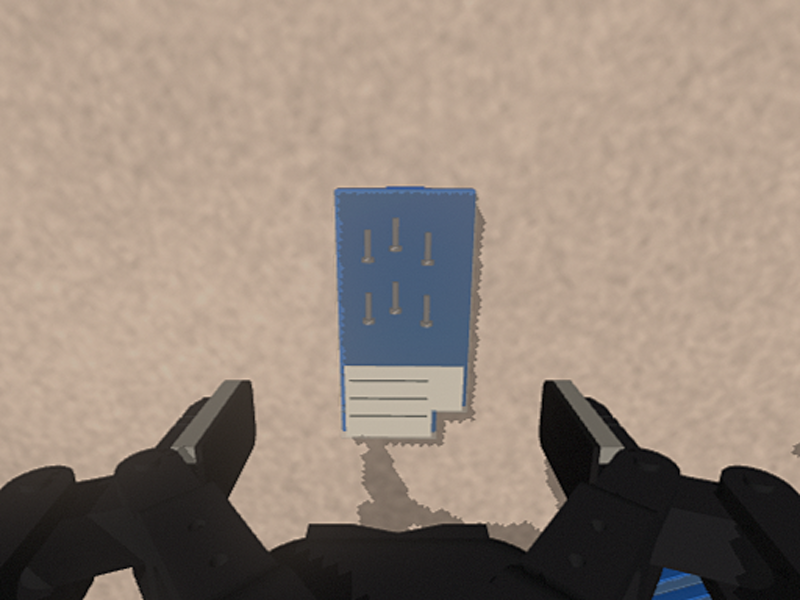

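Run:
```python
from h import *
c=load('wrist_c')
fitc(c,[(335,189),(475,189),(343,435),(435,435),(466,408),(435,408)],MOD,.013)
# project a point ahead of tcp at grasp location
```

```text
pos [ 0.4671 -0.0214] yaw -124.99 res mm [1.82 1.31 1.39 0.69 0.91 1.19]
```

Request:
apply_moves(
  moves="0.0023 0.0028 0.025 -0.007 0.004 0 1;0.0023 0.0028 0.042 -0.007 0.004 0.001 1;0.0023 0.0028 0.047 -0.007 0.004 0.001 1;0.0023 0.0028 0.047 -0.007 0.004 0.001 1",
)

```text
clock: 2.42
tcp_pos: [0.4689, -0.0219, 0.0017]
ee_rot: [0.887, 0.462, 0.001, 0.001]
force: [-0.3, -0.2, -0.3]
grip_width: 0.0852
```

Run:
```python
from h import *
from rig import arm
delta((.467,-.0217,-.001),down(-35.),arm)
```

```text
shift [-0.001  -0.0017  0.0027] turn [ 0.0021 -0.0015  0.001 ] | t 2.42 tcp [ 0.4689 -0.0219  0.0017] w 0.0852 F [-0.3 -0.2 -0.3] q [ 0.38  0.39 -0.5   2.13  0.29  0.68 -0.92]
```

Request:
apply_moves(
  moves="-0.001 -0.0017 0.002 0.002 -0.001 0.001 0.8;-0.001 -0.0017 0.0025 0.002 -0.001 0.001 0.6;-0.001 -0.0017 0.0025 0.002 -0.001 0.001 0.4;-0.001 -0.0017 0.0025 0.002 -0.001 0.001 0.2;-0.001 -0.0017 0.0025 0.002 -0.001 0.001 0;-0.001 -0.0017 0.0025 0.002 -0.001 0.001 -0.2;-0.001 -0.0017 0.0025 0.002 -0.001 0.001 -0.2",
  force=30,
)

```text
clock: 3.0
tcp_pos: [0.4671, -0.0217, -0.0006]
ee_rot: [0.887, 0.462, 0.0, 0.0]
force: [-0.2, -0.4, 0.7]
grip_width: 0.034
```

```bash
python3 - <<'E'
from h import *
from rig import arm
delta((.467,-.0217,.07),down(-35.),arm)
E
python3 look.py d wrist
```

```text
shift [ 0.     -0.0001 -0.0706] turn [ 0.0005 -0.0007 -0.0001] | t 3.0 tcp [ 0.4671 -0.0217 -0.0006] w 0.034 F [-0.2 -0.4  0.7] q [ 0.38  0.39 -0.5   2.14  0.29  0.68 -0.93]
wrist 308.5402500602117 308.5402500602117 253.92050241877442 192.68216324785953 [0.50699851 0.03589697 0.16919136] [ 0.94427436 -0.2978468  -0.04203425  0.13366503]
```

View pics/wrist_d.png

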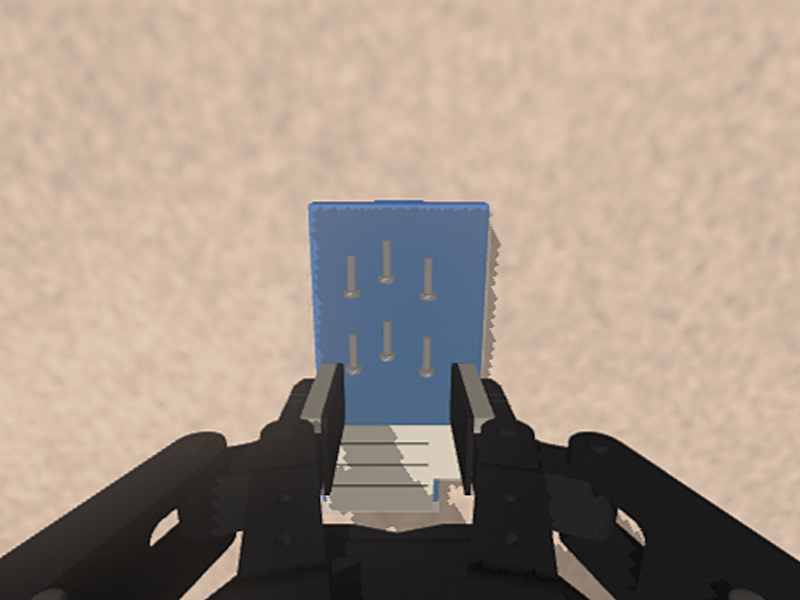

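Run:
```python
from h import *
np.set_printoptions(precision=4,suppress=True)
for n,pos,pts in (('wrist_d',(.4671,-.0217,-.0006),[(322,385),(335,385),(462,385),(475,385),(395,300),(330,370),(340,480),(465,480),(460,400)]),('wrist_c',(.464,-.022,.0467),[(232,388),(560,388),(240,410),(550,410)])):
    c=load(n);P=cloud(c)
    Rm=down(-35)
    for u,v in pts:
        p=P[int(v/1.5625),int(u/1.5625)]; print(n,u,v,p,'tool',Rm.T@(p-np.array(pos)))
```

```text
wrist_d 322 385 [ 0.4559 -0.0008  0.047 ] tool [ 0.0107 -0.0211 -0.0476]
wrist_d 335 385 [ 0.4586 -0.0029  0.0466] tool [ 0.0105 -0.0177 -0.0472]
wrist_d 462 385 [ 0.4875 -0.0232  0.0466] tool [ 0.0105  0.0175 -0.0472]
wrist_d 475 385 [ 0.4908 -0.0251  0.0473] tool [ 0.0108  0.0213 -0.0479]
wrist_d 395 300 [0.4808 0.0002 0.0147] tool [ 0.0258 -0.0013 -0.0153]
wrist_d 330 370 [ 0.4563 -0.0014  0.0359] tool [ 0.0105 -0.0204 -0.0365]
wrist_d 340 480 [ 0.4249 -0.0442  0.0166] tool [-0.0426 -0.0216 -0.0172]
wrist_d 465 480 [ 0.4766 -0.0373  0.0643] tool [-0.0074  0.0167 -0.0649]
wrist_d 460 400 [ 0.4855 -0.0243  0.0517] tool [ 0.0084  0.0165 -0.0523]
wrist_c 232 388 [0.4333 0.0129 0.097 ] tool [ 0.011  -0.0452 -0.0503]
wrist_c 560 388 [ 0.5068 -0.0388  0.0954] tool [ 0.0107  0.0447 -0.0487]
wrist_c 240 410 [0.4319 0.007  0.0988] tool [ 0.0054 -0.043  -0.0521]
wrist_c 550 410 [ 0.5013 -0.0426  0.0963] tool [ 0.0045  0.0424 -0.0496]
```

Run:
```python
from h import *
np.set_printoptions(precision=4,suppress=True)
for n,pos in (('wrist_d',(.4671,-.0217,-.0006)),('wrist_c',(.464,-.022,.0467)),('wrist_b',(.4592,-.0396,.1809))):
    c=load(n);P=cloud(c); Rm=R.from_quat([.887,.462,0,0]).as_matrix() if n!='wrist_b' else R.from_quat([.884,.468,0,0]).as_matrix()
    T=(P-np.array(pos))@Rm
    m=(abs(T[...,0])<.013)&(abs(T[...,1])<.055)&(abs(T[...,1])>.012)&(T[...,2]>-.1)&(T[...,2]<.01)&(P[...,2]>.02)
    Q=T[m];print(n,len(Q)); 
    for sg in (1,-1):
        q=Q[Q[:,1]*sg>0]; print(sg,np.percentile(q[:,2],[50,90,97,99,100]), q[np.argsort(q[:,2])[-5:]])
```

```text
wrist_d 17979
1 [-0.0837 -0.0547 -0.04   -0.0343 -0.0273] [[-0.0063  0.0165 -0.0286]
 [-0.0071  0.0165 -0.0283]
 [-0.0088  0.0166 -0.0283]
 [-0.0083  0.0166 -0.0282]
 [-0.0065  0.0166 -0.0273]]
-1 [-0.0837 -0.0547 -0.0398 -0.0341 -0.0275] [[ 0.0073 -0.0177 -0.0283]
 [-0.0095 -0.0177 -0.028 ]
 [-0.0066 -0.0177 -0.028 ]
 [-0.0073 -0.0177 -0.0279]
 [-0.0064 -0.0177 -0.0275]]
wrist_c 9648
1 [-0.0767 -0.0508 -0.0446 -0.0422 -0.0397] [[-0.0081  0.0426 -0.0402]
 [ 0.0059  0.0429 -0.04  ]
 [-0.0025  0.0427 -0.0399]
 [-0.0068  0.0426 -0.0397]
 [ 0.0031  0.0427 -0.0397]]
-1 [-0.0778 -0.0516 -0.0454 -0.0426 -0.0398] [[-0.002  -0.0431 -0.0407]
 [ 0.0036 -0.0431 -0.0406]
 [ 0.0026 -0.0432 -0.0406]
 [-0.0027 -0.0432 -0.0404]
 [-0.002  -0.0433 -0.0398]]
wrist_b 9762
1 [-0.0775 -0.0513 -0.045  -0.0423 -0.0388] [[ 0.0048  0.0421 -0.0404]
 [ 0.0022  0.0424 -0.0403]
 [-0.0078  0.0423 -0.0402]
 [-0.0073  0.0423 -0.0401]
 [-0.0023  0.0427 -0.0388]]
-1 [-0.0773 -0.0512 -0.0449 -0.0424 -0.0398] [[ 0.0041 -0.0433 -0.0403]
 [ 0.0045 -0.0434 -0.04  ]
 [-0.0023 -0.0435 -0.04  ]
 [ 0.0024 -0.0436 -0.0399]
 [-0.0071 -0.0435 -0.0398]]
```

```bash
python3 look.py d side
python3 - <<'E'
from h import *
np.set_printoptions(precision=4,suppress=True)
c=load('side_d');P=cloud(c)
a=c['frame'][180:280,220:330,::-1]
cv2.imwrite('pics/crop_sd.png',cv2.resize(a,None,fx=6,fy=6,interpolation=cv2.INTER_CUBIC))
Rm=R.from_quat([.887,.462,0,0]).as_matrix();T=(P-np.array((.4671,-.0217,-.0006)))@Rm
m=(abs(T[...,0])<.02)&(abs(T[...,1])<.05)
for z0 in np.arange(-.08,.005,.005):
    q=m&(T[...,2]>=z0)&(T[...,2]<z0+.005); print(round(z0,3),q.sum(),c['frame'][q].mean(0) if q.sum() else '')
E
```

```text
side 497.1135080552473 497.1135080552473 265.9958202873233 192.13639317143935 [0.23473776 1.10087411 0.88616601] [-0.09615953  0.86809743 -0.48411269  0.05286865]
-0.08 43 [43.1395 39.4186 37.5349]
-0.075 29 [51.     46.5862 44.1034]
-0.07 17 [49.0588 45.0588 42.7647]
-0.065 21 [54.619  51.2381 48.381 ]
-0.06 18 [55.3333 52.1111 49.0556]
-0.055 21 [50.3333 47.8571 45.8095]
-0.05 24 [51.5833 48.5417 46.9583]
-0.045 15 [59.7333 57.4667 56.6667]
-0.04 24 [47.6667 45.8333 45.375 ]
-0.035 16 [69.9375 67.6875 67.3125]
-0.03 7 [84.4286 82.1429 82.7143]
-0.025 0 
-0.02 34 [69.7941 78.7059 93.8529]
-0.015 123 [67.0976 76.7805 93.5122]
-0.01 18 [51.4444 66.1111 98.1667]
-0.005 49 [132.3061 123.1633 122.7347]
0.0 40 [153.375 138.475 128.95 ]
```

View pics/crop_sd.png

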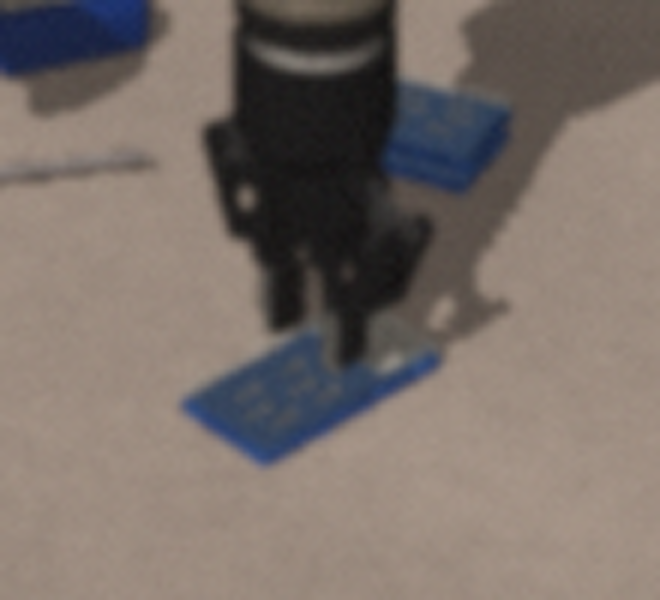

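The wrist and side depth agree that the real fingertips end about 28 mm short of the reported TCP. The fingers closed above the case without touching it. I'll open and go lower.

Request:
apply_moves(
  moves="0 0 0 0 0 0 1;0 0 0 0 0 0 1;0 0 0 0 0 0 1;0 0 0 0 0 0 1;0 0 0.012 0 0 0 1;0 0 0.021 0 0 0 1;0 0 0.026 0 0 0 1;0 0 0.026 0 0 0 1",
)

```text
clock: 3.77
tcp_pos: [0.4657, -0.0217, -0.028]
ee_rot: [0.887, 0.462, -0.001, -0.001]
force: [-0.6, 0.1, 0.2]
grip_width: 0.0853
```

Run:
```python
from h import *
from rig import arm
delta((.467,-.0217,-.0295),down(-35.),arm)
```

```text
shift [0.0007 0.0011 0.0015] turn [-0.0022  0.0009  0.0002] | t 3.77 tcp [ 0.4657 -0.0217 -0.028 ] w 0.0853 F [-0.6  0.1  0.2] q [ 0.36  0.44 -0.47  2.15  0.34  0.62 -0.96]
```

Request:
apply_moves(
  moves="0.0007 0.0011 0.001 -0.002 0.001 0 0.8;0.0007 0.0011 0.001 -0.002 0.001 0 0.6;0.0007 0.0011 0.001 -0.002 0.001 0 0.4;0.0007 0.0011 0.001 -0.002 0.001 0 0.2;0.0007 0.0011 0.001 -0.002 0.001 0 0;0.0007 0.0011 0.001 -0.002 0.001 0 0;0.0007 0.0011 0.001 -0.002 0.001 0 0",
  force=30,
)

```text
clock: 4.35
tcp_pos: [0.4674, -0.0217, -0.0286]
ee_rot: [0.887, 0.462, 0.0, 0.0]
force: [-0.8, 0.0, 4.7]
grip_width: 0.0592
```

```bash
python3 - <<'E'
from h import *
from rig import arm
delta((.467,-.0217,-.0295),down(-35.),arm)
E
python3 look.py e wrist
```

```text
shift [-0.0003 -0.0004  0.0009] turn [ 0.0004 -0.0005  0.0001] | t 4.35 tcp [ 0.4674 -0.0217 -0.0286] w 0.0592 F [-0.8  0.   4.7] q [ 0.35  0.44 -0.47  2.15  0.34  0.62 -0.97]
wrist 308.5402500602117 308.5402500602117 253.92050241877442 192.68216324785953 [0.50734114 0.03597659 0.14122672] [ 0.94429282 -0.29774885 -0.04204979  0.13374792]
```

View pics/wrist_e.png

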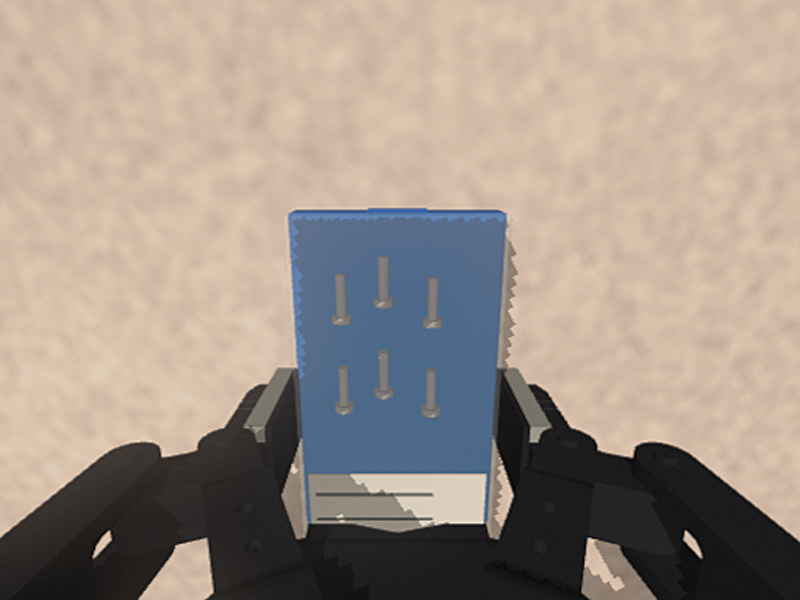

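Request:
apply_moves(
  moves="0 0 -0.01 0 0 0 0;0 0 -0.03 0 0 0 0;0 0 -0.06 0 0 0 0;0 0 -0.1 0 0 0 0;0 0 -0.13 0 0 0 0;0 0 -0.15 0 0 0 0;0 0 -0.15 0 0 0 0",
)

```text
clock: 4.98
tcp_pos: [0.4707, -0.0217, 0.1262]
ee_rot: [0.887, 0.462, 0.004, 0.003]
force: [0.7, 0.2, -0.6]
grip_width: 0.0595
```

```bash
python3 - <<'E'
from h import *
from rig import arm
delta((.58,-.272,.12),down(75.6),arm)
E
python3 look.py f wrist
```

```text
shift [-0.1424  0.233   0.0076] turn [ 0.0103  0.0053 -1.9304] | t 4.98 tcp [ 0.4707 -0.0217  0.1262] w 0.0595 F [ 0.7  0.2 -0.6] q [ 0.47  0.19 -0.57  2.04  0.13  0.94 -0.78]
wrist 308.5402500602117 308.5402500602117 253.92050241877442 192.68216324785953 [0.50911753 0.03623923 0.29631116] [ 0.94435866 -0.29846441 -0.03752047  0.13303358]
```

View pics/wrist_f.png

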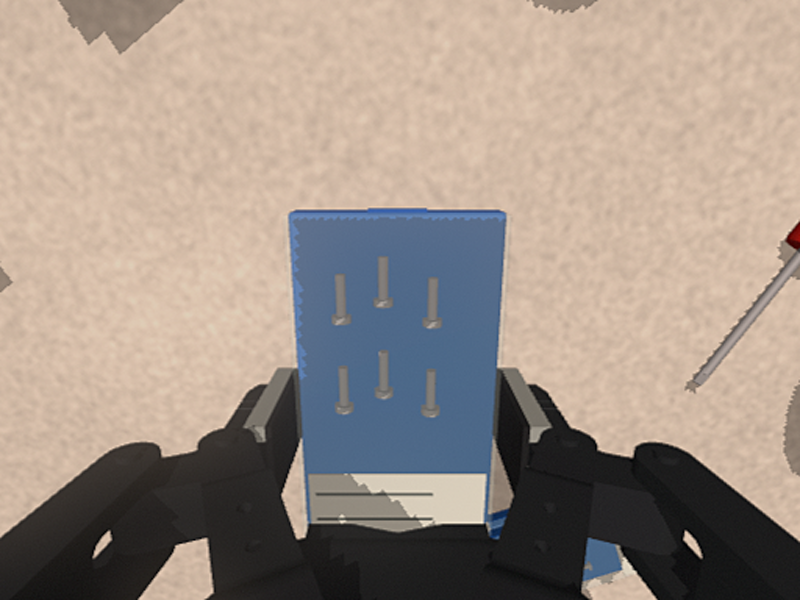

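Run:
```python
from h import *
np.set_printoptions(precision=4,suppress=True)
c=load('wrist_f'); Rm=R.from_quat([.887,.462,.004,.003]).as_matrix(); 
w=onz(c,(np.array([(290,212),(506,212),(300,474),(490,474)])+.5)/1.5625-.5,.1262+.0286+.0137)
T=(w-np.array([.4707,-.0217,.1262]))@Rm; print(T)
```

```text
[[ 0.0577 -0.0282 -0.0423]
 [ 0.0576  0.0283 -0.0418]
 [-0.0216 -0.03   -0.0427]
 [-0.022   0.0283 -0.0421]]
```

Request:
apply_moves(
  moves="-0.018 0.029 0 0.001 0.001 -0.124 0;-0.036 0.058 0.001 0.001 0.001 -0.248 0;-0.053 0.087 0.002 0.002 0.001 -0.372 0;-0.071 0.116 0.003 0.003 0.002 -0.496 0;-0.089 0.145 0.004 0.004 0.002 -0.62 0;-0.107 0.175 0.005 0.005 0.003 -0.744 0;-0.125 0.204 0.006 0.006 0.004 -0.868 0;-0.142 0.233 0.007 0.006 0.004 -0.99 0",
)

```text
clock: 5.7
tcp_pos: [0.5773, -0.2734, 0.1156]
ee_rot: [0.559, 0.829, 0.001, -0.003]
force: [1.0, 1.6, -0.6]
grip_width: 0.0589
```

Run:
```python
from h import *
from rig import arm
delta((.58,-.272,.12),down(75.6),arm)
```

```text
shift [ 0.0003  0.003  -0.0044] turn [ 0.0019 -0.0056 -0.9347] | t 5.7 tcp [ 0.5773 -0.2734  0.1156] w 0.0589 F [ 1.   1.6 -0.6] q [ 0.81  0.51 -0.59  1.64  0.31  1.09  0.51]
```

Request:
apply_moves(
  moves="0 0.003 -0.004 0 0 -0.124 0;0 0.003 -0.004 0 0 -0.248 0;0 0.003 -0.004 0 0 -0.372 0;0 0.003 -0.004 0 0 -0.496 0;0 0.003 -0.004 0.001 -0.002 -0.62 0;0 0.003 -0.004 0.001 -0.004 -0.744 0;0 0.003 -0.004 0.002 -0.005 -0.868 0;0 0.003 -0.004 0.002 -0.005 -0.934 0",
)

```text
clock: 6.37
tcp_pos: [0.5786, -0.2716, 0.1174]
ee_rot: [0.123, 0.992, 0.001, -0.002]
force: [0.2, -0.4, -0.8]
grip_width: 0.0589
```

```bash
python3 - <<'E'
from h import *
from rig import arm
delta((.58,-.272,.12),down(75.6),arm)
E
python3 look.py g wrist
```

```text
shift [-0.0014 -0.0001 -0.0026] turn [ 0.0014 -0.0043  0.0051] | t 6.37 tcp [ 0.5786 -0.2716  0.1174] w 0.0589 F [ 0.2 -0.4 -0.8] q [ 0.94  0.57 -0.8   1.64  0.44  1.13  1.35]
wrist 308.5402500602117 308.5402500602117 253.92050241877442 192.68216324785953 [ 0.51042597 -0.25486726  0.2874777 ] [0.78113114 0.60892323 0.08528053 0.10850749]
```

View pics/wrist_g.png

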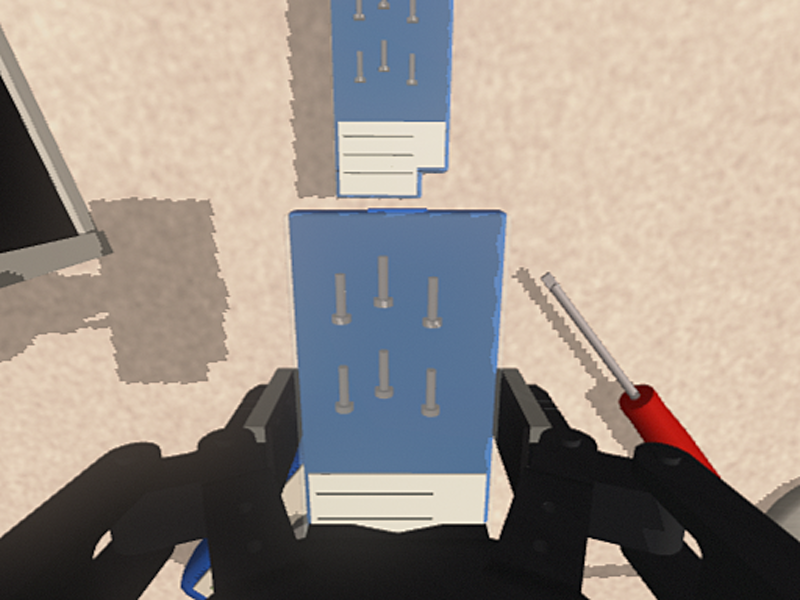

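Run:
```python
from h import *
c=load('wrist_g')
a=c['frame'][0:135,195:305,::-1]
cv2.imwrite('pics/cropg.png',cv2.resize(a,None,fx=5,fy=5,interpolation=cv2.INTER_NEAREST))
```

```text
(no output)
```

View pics/cropg.png

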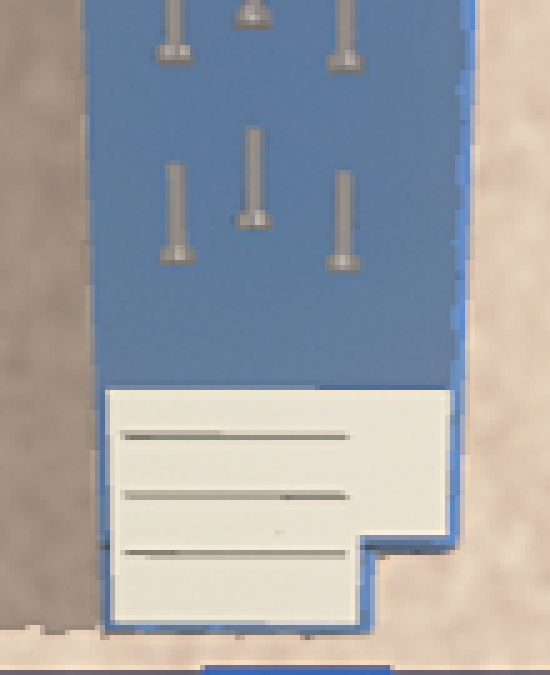

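Run:
```python
from h import *
c=load('wrist_g')
uv=np.array([(102,632),(372,632),(458,547),(372,547)]);n=np.array([195,0])+(uv+.5)/5-.5
fitc(c,(n+.5)*1.5625-.5,[(58,-30),(58,16),(44,30),(44,16)],.028)
e=np.array([(83,0),(100,600),(475,0),(458,540)]);w=onz(c,np.array([195,0])+(e+.5)/5-.5,.028)
for a,b in((0,1),(2,3)): d=w[b]-w[a];print('edge yaw',np.degrees(np.arctan2(d[1],d[0])),w[a],w[b])
d=w[1]-w[0];d/=np.linalg.norm(d);print('width',np.cross(d[:2],(w[3]-w[1])[:2]))
from rig import arm
```

```text
pos [ 0.4698 -0.2477] yaw -14.15 res mm [1.27 0.37 0.55 0.52]
edge yaw -14.445059597154497 [ 0.42979243 -0.26699313  0.028     ] [ 0.51379988 -0.28863301  0.028     ]
edge yaw -14.347984910314157 [ 0.44396679 -0.21055266  0.028     ] [ 0.51884868 -0.22970662  0.028     ]
width 0.05832299921935954<stdin>:7: DeprecationWarning: Arrays of 2-dimensional vectors are deprecated. Use arrays of 3-dimensional vectors instead. (deprecated in NumPy 2.0)
```

Run:
```python
from h import *
from rig import arm
delta((.488,-.179,.012),down(75.6),arm)
```

```text
shift [0.11   0.0676 0.106 ] turn [ 0.0016 -0.0043  0.0051] | t 6.42 tcp [ 0.5786 -0.2717  0.1174] w 0.0588 F [ 0.2  0.4 -0.4] q [ 0.94  0.57 -0.8   1.64  0.44  1.13  1.35]
```

Request:
apply_moves(
  moves="0.03 0.018 0 0.001 -0.004 0.005 0;0.06 0.037 0.01 0.001 -0.004 0.005 0;0.09 0.055 0.03 0.001 -0.004 0.005 0;0.11 0.0676 0.055 0.001 -0.004 0.005 0;0.11 0.0676 0.08 0.001 -0.004 0.005 0;0.11 0.0676 0.098 0.001 -0.004 0.005 0;0.11 0.0676 0.105 0.001 -0.004 0.005 0;0.11 0.0676 0.105 0.001 -0.004 0.005 0",
)

```text
clock: 7.08
tcp_pos: [0.4858, -0.1783, 0.0107]
ee_rot: [0.126, 0.992, 0.001, -0.003]
force: [0.1, 0.1, -0.3]
grip_width: 0.0593
```

```bash
python3 look.py h wrist
python3 - <<'E'
from h import *
from rig import arm
delta((.488,-.179,.012),down(75.6),arm);print(arm.sense()['ee_rot'])
E
```

```text
wrist 308.5402500602117 308.5402500602117 253.92050241877442 192.68216324785953 [ 0.41783587 -0.16131768  0.18087101] [0.78285559 0.60683061 0.08469215 0.10826347]
shift [-0.0007 -0.0001  0.0001] turn [ 0.0014 -0.0025 -0.0005] | t 7.13 tcp [ 0.4873 -0.1787  0.0121] w 0.0593 F [ 0.7 -1.1 -0.6] q [ 0.9   0.51 -0.79  2.01  0.49  0.82  1.15]
[ 1.25565522e-01  9.92084300e-01  8.37391718e-04 -1.15747097e-03]
```

View pics/wrist_h.png

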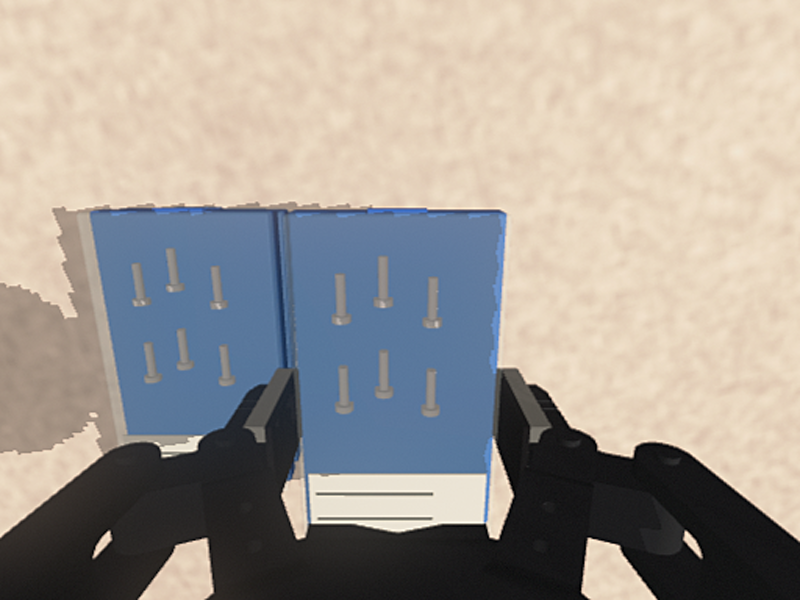

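Run:
```python
from h import *
c=load('wrist_h')
a=c['frame'][125:310,50:330,::-1]
cv2.imwrite('pics/croph.png',cv2.resize(a[:,:125],None,fx=6,fy=3.2*1,interpolation=cv2.INTER_NEAREST) if 0 else cv2.resize(a[:35],None,fx=2.8,fy=8,interpolation=cv2.INTER_NEAREST))
cv2.imwrite('pics/croph1.png',cv2.resize(c['frame'][125:165,50:180,::-1],None,fx=6,fy=6,interpolation=cv2.INTER_NEAREST))
cv2.imwrite('pics/croph2.png',cv2.resize(c['frame'][125:165,170:330,::-1],None,fx=5,fy=5,interpolation=cv2.INTER_NEAREST))
o=np.vstack([cv2.resize(c['frame'][125:155,55:185,::-1],None,fx=6,fy=6,interpolation=cv2.INTER_NEAREST),cv2.resize(c['frame'][125:155,200:330,::-1],None,fx=6,fy=6,interpolation=cv2.INTER_NEAREST),cv2.resize(c['frame'][265:295,55:185,::-1],None,fx=6,fy=6,interpolation=cv2.INTER_NEAREST)])
cv2.imwrite('pics/croph.png',o);print(o.shape)
```

```text
(540, 780, 3)
```

View pics/croph.png

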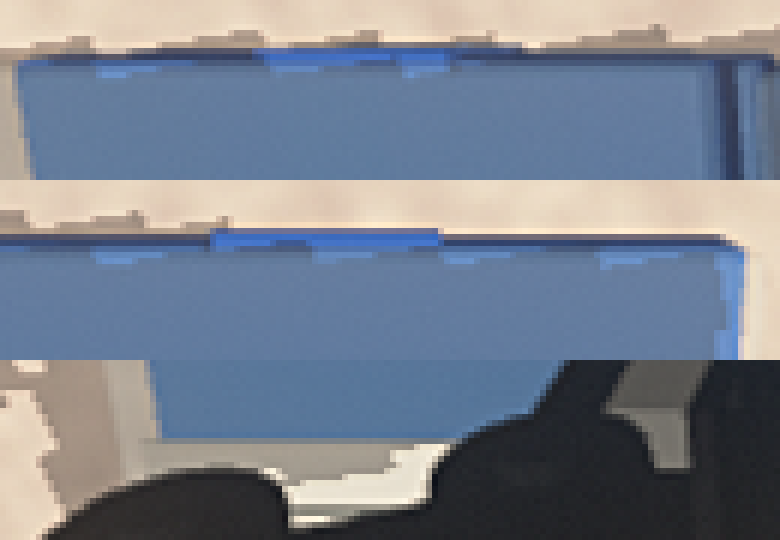

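Run:
```python
from h import *
np.set_printoptions(precision=4,suppress=True)
c=load('wrist_h'); Rm=down(75.6); t=np.array([.4858,-.1783,.0107])
f=lambda uv,z:(onz(c,uv,z)-t)@Rm
p=f([(57.4,134.8),(172.2,134.8),(105,277.6)],.028)
for dz in (0.0415,.0426):
  h=f([(185.3,135.8),(323.3,135.8),(250,303.3)],t[2]+dz); print('held',h)
print('pile',p)
# screws
hs=f(np.array([(341,320),(383,303),(432,324),(344,409),(384,394),(431,411)])/1.5625,t[2]+.0426)
ps=f(np.array([(141,301),(175,287),(220,302),(153,379),(185,366),(228,380)])/1.5625,.028)
print(ps-hs)
```

```text
held [[ 0.058  -0.0286 -0.0415]
 [ 0.058   0.0283 -0.0415]
 [-0.0218 -0.0022 -0.0415]]
held [[ 0.0581 -0.0283 -0.0426]
 [ 0.0581  0.028  -0.0426]
 [-0.021  -0.0022 -0.0426]]
pile [[ 0.0563 -0.0963 -0.0173]
 [ 0.0562 -0.0402 -0.0173]
 [-0.0224 -0.0834 -0.0173]]
[[-0.0016 -0.0687  0.0253]
 [-0.0018 -0.0686  0.0253]
 [-0.0008 -0.0681  0.0253]
 [-0.0021 -0.0686  0.0253]
 [-0.0021 -0.0688  0.0253]
 [-0.0018 -0.0683  0.0253]]
```

Run:
```python
from h import *
from rig import arm
delta((.4704,-.2449,.010),down(75.6),arm)
```

```text
shift [-0.0001 -0.0683  0.002 ] turn [ 0.0014 -0.0025 -0.0005] | t 7.13 tcp [ 0.4873 -0.1787  0.0121] w 0.0593 F [ 0.7 -1.1 -0.6] q [ 0.9   0.51 -0.79  2.01  0.49  0.82  1.15]
```

Request:
apply_moves(
  moves="0 -0.025 0 0.001 -0.002 0 0;0 -0.05 0 0.001 -0.002 0 0;0 -0.065 0.001 0.001 -0.002 0 0;0 -0.0683 0.002 0.001 -0.002 0 0;0 -0.0683 0.002 0.001 -0.002 0 0;0 -0.0683 0.002 0.001 -0.002 0 0",
)

```text
clock: 7.63
tcp_pos: [0.4712, -0.244, 0.0107]
ee_rot: [0.125, 0.992, 0.001, 0.0]
force: [1.1, 0.2, -1.0]
grip_width: 0.0591
```

Run:
```python
from h import *
from rig import arm
delta((.4704,-.2449,-.0006),down(75.6),arm)
```

```text
shift [ 0.0005 -0.0011  0.0113] turn [ 0.0012  0.0008 -0.0002] | t 7.63 tcp [ 0.4712 -0.244   0.0107] w 0.0591 F [ 1.1  0.2 -1. ] q [ 1.01  0.53 -0.77  1.98  0.5   0.83  1.28]
```

Request:
apply_moves(
  moves="0.0005 -0.001 0.004 0.001 0.001 0 0;0.0005 -0.001 0.008 0.001 0.001 0 0;0.0005 -0.001 0.0105 0.001 0.001 0 0;0.0005 -0.001 0.0115 0.001 0.001 0 0;0.0005 -0.001 0.0115 0.001 0.001 0 0;0.0005 -0.001 0.0115 0.001 0.001 0 0",
)

```text
clock: 8.13
tcp_pos: [0.4706, -0.2436, -0.0006]
ee_rot: [0.125, 0.992, 0.0, -0.0]
force: [-1.5, 1.6, 4.7]
grip_width: 0.0593
```

```bash
python3 - <<'E'
from h import *
from rig import arm
delta((.4704,-.2449,-.0006),down(75.6),arm)
E
python3 look.py i wrist side
```

```text
shift [-0.0001 -0.0013  0.    ] turn [ 0.0004 -0.001   0.0012] | t 8.13 tcp [ 0.4706 -0.2436 -0.0006] w 0.0593 F [-1.5  1.6  4.7] q [ 1.    0.54 -0.76  1.99  0.51  0.81  1.27]
wrist 308.5402500602117 308.5402500602117 253.92050241877442 192.68216324785953 [ 0.40199345 -0.22634618  0.16929121] [0.78208926 0.60732146 0.08569603 0.11024165]
side 497.1135080552473 497.1135080552473 265.9958202873233 192.13639317143935 [0.23473776 1.10087411 0.88616601] [-0.09615953  0.86809743 -0.48411269  0.05286865]
```

View pics/wrist_i.png

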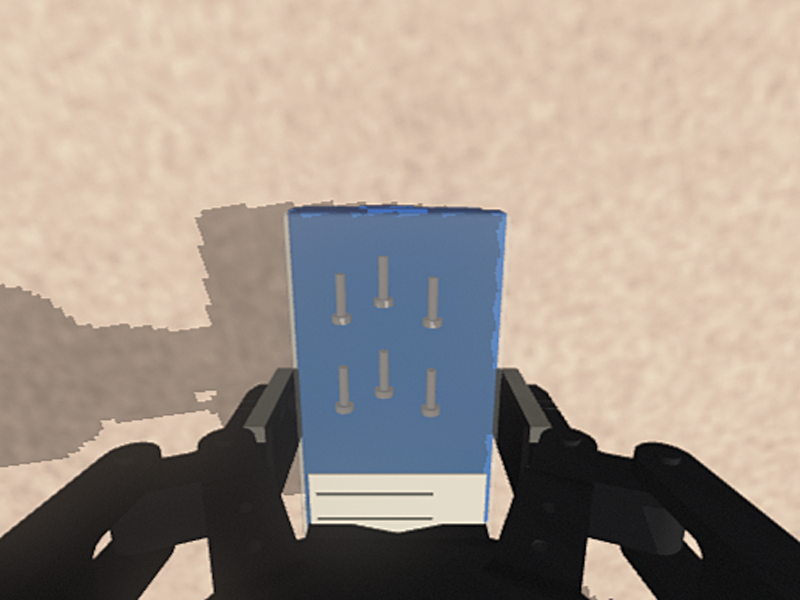

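Request:
apply_moves(
  moves="0 -0.001 -0.003 0 -0.001 0.001 0;0 -0.0013 -0.003 0 -0.001 0.001 0;0 -0.0013 -0.003 0 -0.001 0.001 0;0 -0.0013 -0.003 0 -0.001 0.001 0",
)

```text
clock: 8.57
tcp_pos: [0.4702, -0.245, 0.0023]
ee_rot: [0.125, 0.992, 0.0, 0.0]
force: [0.3, -0.4, -0.8]
grip_width: 0.0592
```

Run:
```python
from h import *
from rig import arm
delta((.4704,-.2449,-.0006),down(75.6),arm)
```

```text
shift [-0.0002  0.0001  0.0029] turn [ 0.0005  0.     -0.    ] | t 8.57 tcp [ 0.4702 -0.245   0.0023] w 0.0592 F [ 0.3 -0.4 -0.8] q [ 1.01  0.54 -0.76  1.99  0.51  0.81  1.27]
```

Request:
apply_moves(
  moves="0 0 0.0015 0 0 0 0;0 0 0.003 0 0 0 0;0 0 0.003 0 0 0 0.4;0 0 0.003 0 0 0 0.6;0 0 0.003 0 0 0 0.8;0 0 0.003 0 0 0 1;0 0 0.003 0 0 0 1;0 0 0.003 0 0 0 1",
)

```text
clock: 9.23
tcp_pos: [0.4702, -0.245, -0.0008]
ee_rot: [0.125, 0.992, 0.0, 0.0]
force: [-0.4, 1.1, 0.7]
grip_width: 0.0852
```

Request:
apply_moves(
  moves="0 0 -0.02 0 0 0 1;0 0 -0.05 0 0 0 1;0 0 -0.085 0 0 0 1;0 0 -0.12 0 0 0 1;0 0 -0.15 0 0 0 1;0 0 -0.15 0 0 0 1",
)

```text
clock: 9.73
tcp_pos: [0.4746, -0.2463, 0.1554]
ee_rot: [0.125, 0.992, -0.002, 0.005]
force: [0.5, -0.0, -0.4]
grip_width: 0.0855
```

```bash
python3 - <<'E'
from h import *
from rig import arm
delta((.503,.2347,.16),down(90),arm)
E
python3 look.py j wrist side
```

```text
shift [ 0.0921  0.4729 -0.0069] turn [-0.004   0.0106 -0.2515] | t 9.73 tcp [ 0.4746 -0.2463  0.1554] w 0.0855 F [ 0.5 -0.  -0.4] q [ 1.14  0.33 -0.89  1.86  0.3   1.07  1.45]
wrist 308.5402500602117 308.5402500602117 253.92050241877442 192.68216324785953 [ 0.40418892 -0.22790444  0.32434993] [0.78167795 0.60646159 0.08802446 0.11591211]
side 497.1135080552473 497.1135080552473 265.9958202873233 192.13639317143935 [0.23473776 1.10087411 0.88616601] [-0.09615953  0.86809743 -0.48411269  0.05286865]
```

View pics/wrist_j.png

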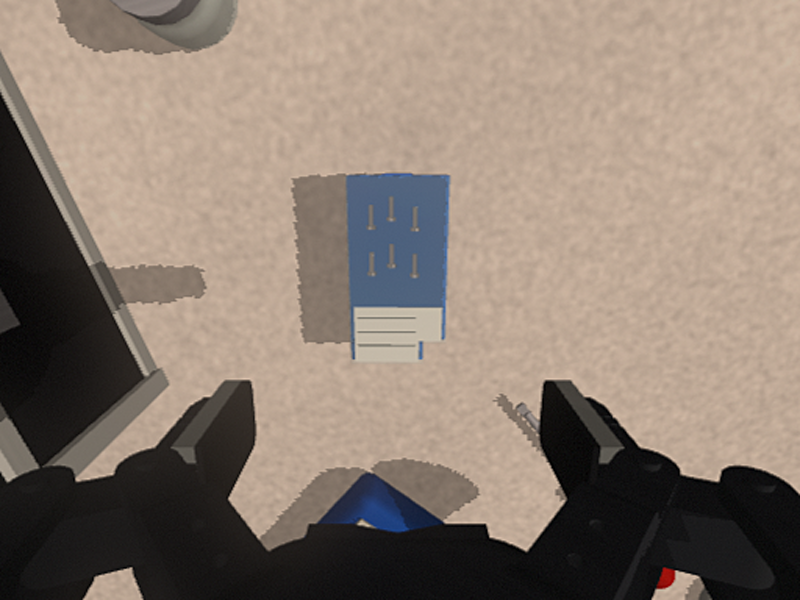

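Run:
```python
from h import *
c=load('side_j')
a=c['frame'][180:220,255:315,::-1]
b=load('wrist_j')['frame'][105:240,205:300,::-1]
a=cv2.resize(a,None,fx=8,fy=8,interpolation=cv2.INTER_CUBIC);b=cv2.resize(b,None,fx=3.4,fy=4,interpolation=cv2.INTER_NEAREST)
o=np.zeros((540,480+323,3),'uint8');o[:320,:480]=a;o[:540,480:480+b.shape[1]]=b
cv2.imwrite('pics/cropj.png',o[:,:800])
```

```text
(no output)
```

View pics/cropj.png

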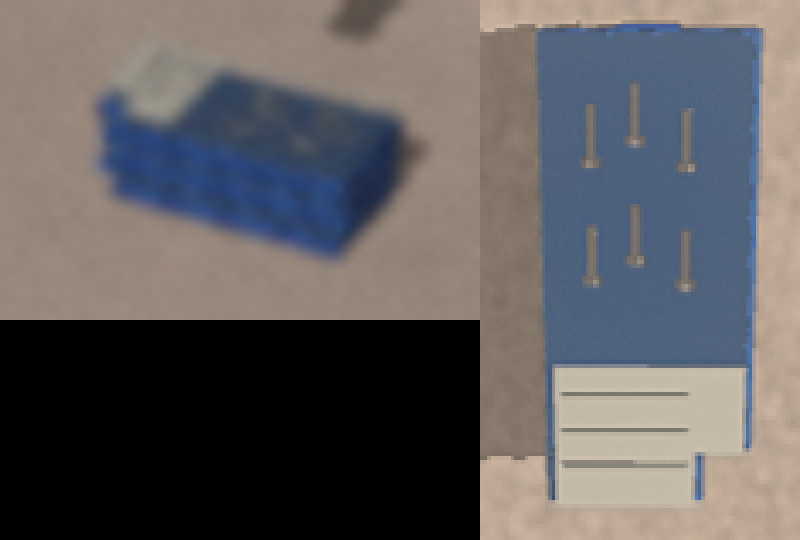

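Request:
apply_moves(
  moves="0.008 0.039 0 0 0.001 -0.02 0.6;0.016 0.079 0 0 0.002 -0.04 0.3;0.023 0.118 0 0 0.003 -0.06 0;0.031 0.158 0 -0.001 0.003 -0.084 -0.25;0.038 0.197 0 -0.001 0.004 -0.105 -0.25;0.046 0.236 0 -0.001 0.005 -0.126 -0.25;0.054 0.276 0 -0.002 0.006 -0.147 -0.25;0.062 0.315 0 -0.002 0.007 -0.168 -0.25",
)

```text
clock: 10.5
tcp_pos: [0.4877, 0.0763, 0.1484]
ee_rot: [0.041, 0.999, 0.0, -0.004]
force: [0.3, 0.7, 0.0]
grip_width: 0.0321
```

Run:
```python
from h import *
from rig import arm
delta((.504,.2347,.14),down(90),arm)
```

```text
shift [-0.0031  0.1592  0.0085] turn [ 0.0009 -0.0072 -0.0829] | t 10.5 tcp [0.4877 0.0763 0.1484] w 0.0321 F [0.3 0.7 0. ] q [ 0.66  0.31 -1.05  1.94  0.31  1.07  0.96]
```

Request:
apply_moves(
  moves="-0.001 0.035 0.002 0 -0.002 -0.02 -0.25;-0.001 0.07 0.004 0 -0.003 -0.04 -0.25;-0.002 0.105 0.006 0.001 -0.005 -0.06 -0.25;-0.003 0.14 0.008 0.001 -0.007 -0.083 -0.25;-0.003 0.159 0.0085 0.001 -0.007 -0.083 -0.25;-0.003 0.159 0.0085 0.001 -0.007 -0.083 -0.25",
)

```text
clock: 11.0
tcp_pos: [0.5014, 0.2403, 0.1386]
ee_rot: [-0.004, 1.0, 0.002, -0.002]
force: [0.6, -0.3, 0.3]
grip_width: 0.032
```

```bash
python3 look.py k wrist
python3 - <<'E'
from h import *
from rig import arm
delta((.504,.2347,.14),down(90),arm)
E
```

```text
wrist 308.5402500602117 308.5402500602117 253.92050241877442 192.68216324785953 [0.4310095  0.23896718 0.30859729] [0.69760202 0.70297059 0.09959635 0.09625142]
shift [-0.0021 -0.0023 -0.0017] turn [ 0.0006 -0.0035  0.0055] | t 11.05 tcp [0.5019 0.237  0.1384] w 0.0318 F [-0.5 -1.  -0.1] q [ 0.29  0.46 -1.03  1.82  0.44  1.11  0.68]
```

View pics/wrist_k.png

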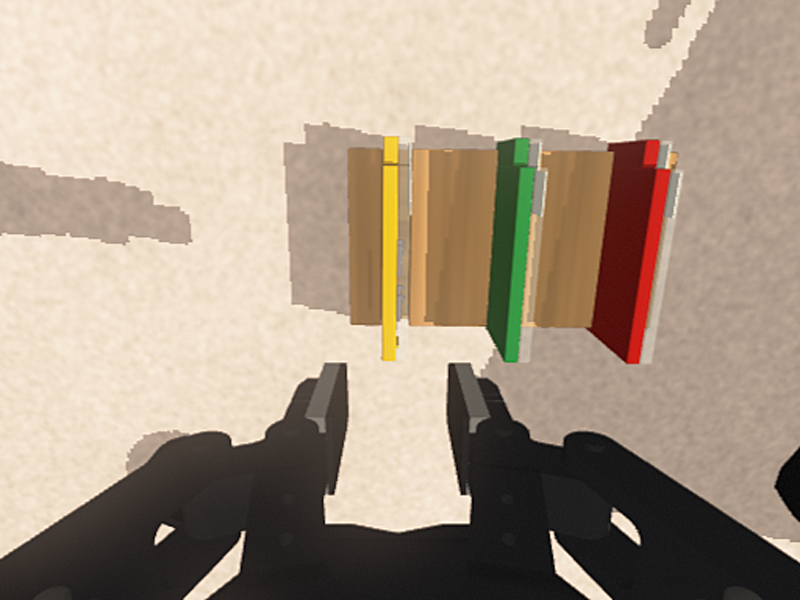

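Run:
```python
from h import *
np.set_printoptions(precision=4,suppress=True)
c=load('wrist_k')
print(onz(c,np.array([(382.5,360),(397,360),(382.5,166),(398,166),(384,137),(348,150),(350,324),(411,325),(412,150),(519,360),(534,168)])/1.5625-.3,.067))
print('block',onz(c,np.array([(348,150),(350,324),(411,325),(412,150)])/1.5625-.3,.022))
cv2.imwrite('pics/cropk.png',cv2.resize(c['frame'][80:240,220:300,::-1],None,fx=5,fy=3.7,interpolation=cv2.INTER_NEAREST))
P=cloud(c);m=(P[...,2]>.055)&(P[...,2]<.08)&(P[...,1]<.27)&(P[...,0]<.56)&(P[...,0]>.40)&(P[...,1]>.2)
Q=P[m];m=np.zeros(0)
print(len(Q),np.percentile(Q,[2,50,98],axis=0))
```

```text
[[0.5328 0.2327 0.067 ]
 [0.5327 0.2406 0.067 ]
 [0.432  0.2328 0.067 ]
 [0.4319 0.2402 0.067 ]
 [0.4187 0.2335 0.067 ]
 [0.4248 0.2163 0.067 ]
 [0.5124 0.2156 0.067 ]
 [0.5128 0.2478 0.067 ]
 [0.4245 0.2469 0.067 ]
 [0.5323 0.3065 0.067 ]
 [0.4323 0.306  0.067 ]]
block [[0.4236 0.212  0.022 ]
 [0.5276 0.2112 0.022 ]
 [0.528  0.2494 0.022 ]
 [0.4233 0.2483 0.022 ]]
2226 [[0.4327 0.2323 0.0662]
 [0.477  0.239  0.0678]
 [0.5303 0.2459 0.0693]]
```

View pics/cropk.png

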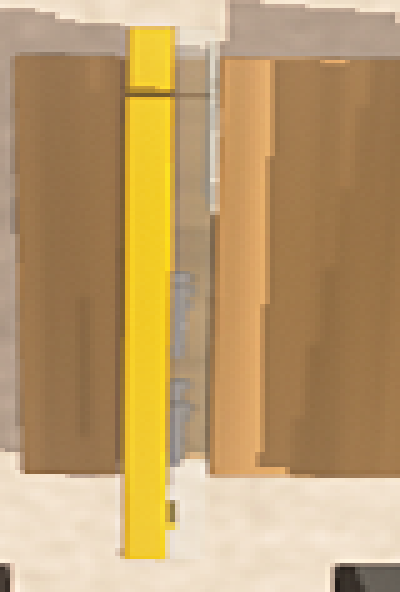

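Run:
```python
from h import *
from rig import arm
delta((.505,.2395,.002),down(90),arm)
```

```text
shift [-0.0036  0.0024  0.1363] turn [ 0.0006 -0.0035  0.0055] | t 11.05 tcp [0.5019 0.237  0.1384] w 0.0318 F [-0.5 -1.  -0.1] q [ 0.29  0.46 -1.03  1.82  0.44  1.11  0.68]
```

Request:
apply_moves(
  moves="-0.0036 0.0024 0.02 0 -0.003 0.005 -0.25;-0.0036 0.0024 0.05 0 -0.003 0.005 -0.25;-0.0036 0.0024 0.07 0 -0.003 0.005 -0.25;-0.0036 0.0024 0.08 0 -0.003 0.005 -0.25;-0.0036 0.0024 0.08 0 -0.003 0.005 -0.25;-0.0036 0.0024 0.08 0 -0.003 0.005 -0.25",
)

```text
clock: 11.55
tcp_pos: [0.5051, 0.2385, 0.058]
ee_rot: [0.0, 1.0, 0.0, -0.001]
force: [-0.0, -0.4, -0.1]
grip_width: 0.0319
```

```bash
python3 look.py l wrist
python3 - <<'E'
from h import *
from rig import arm
delta((.505,.2395,.002),down(90),arm)
E
```

```text
wrist 308.5402500602117 308.5402500602117 253.92050241877442 192.68216324785953 [0.43435962 0.23847056 0.22788445] [0.7003866  0.70004142 0.09839895 0.09858125]
shift [0.0008 0.0002 0.057 ] turn [ 0.001   0.0003 -0.0003] | t 11.6 tcp [0.5058 0.2392 0.059 ] w 0.0321 F [-0.9  0.8  0.3] q [ 0.21  0.56 -0.95  1.88  0.55  0.98  0.59]
```

View pics/wrist_l.png

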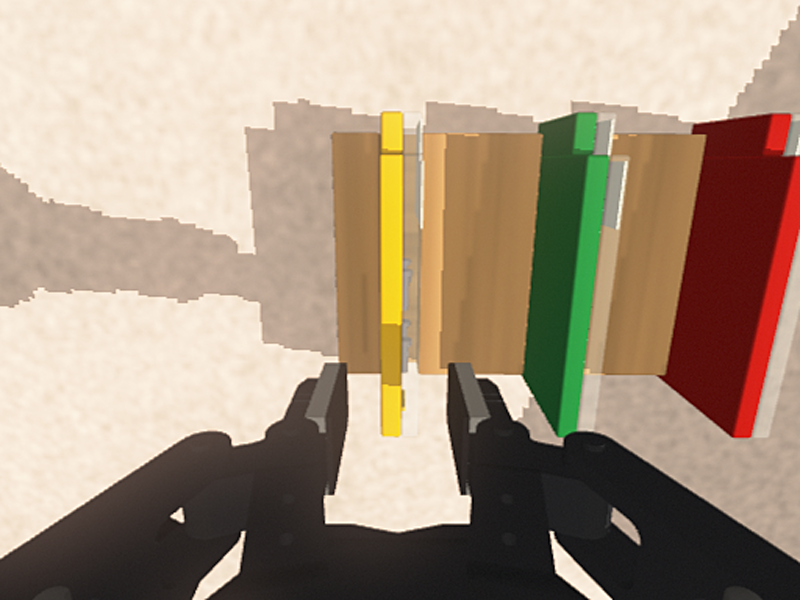

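Request:
apply_moves(
  moves="0.0008 0.0005 0.02 0.001 0 0 -0.25;0.0008 0.0005 0.04 0.001 0 0 -0.25;0.0008 0.0005 0.052 0.001 0 0 -0.25;0.0008 0.0005 0.057 0.001 0 0 -0.25;0.0008 0.0005 0.057 0.001 0 0 -0.25;0.0008 0.0005 0.057 0.001 0 0 -0.25",
)

```text
clock: 12.1
tcp_pos: [0.5055, 0.2403, 0.0028]
ee_rot: [0.0, 1.0, 0.0, 0.001]
force: [-0.1, 0.1, 0.1]
grip_width: 0.032
```

```bash
python3 look.py m wrist
python3 - <<'E'
from h import *
from rig import arm
delta((.505,.2395,.002),down(90),arm)
E
```

```text
wrist 308.5402500602117 308.5402500602117 253.92050241877442 192.68216324785953 [0.43437104 0.24010475 0.17248231] [0.70023975 0.69989537 0.09967911 0.09937222]
shift [ 0.0008 -0.0009  0.0011] turn [ 0.001   0.0019 -0.0004] | t 12.15 tcp [0.5058 0.2404 0.0031] w 0.0319 F [ 0.6  0.7 -0.4] q [ 0.16  0.63 -0.89  1.92  0.63  0.9   0.52]
```

View pics/wrist_m.png

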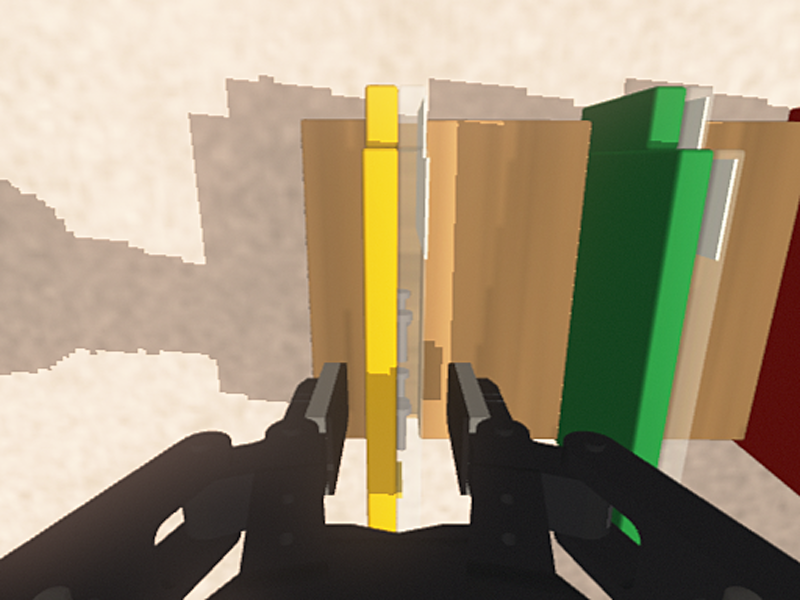

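Request:
apply_moves(
  moves="0.0005 -0.0003 0.001 0.001 0.002 0 -0.4;0.0005 -0.0003 0.001 0.001 0.002 0 -0.55;0.0005 -0.0003 0.001 0.001 0.002 0 -0.7;0.0005 -0.0003 0.001 0.001 0.002 0 -0.85;0.0005 -0.0003 0.001 0.001 0.002 0 -0.9;0.0005 -0.0003 0.001 0.001 0.002 0 -0.9",
  force=40,
)

```text
clock: 12.65
tcp_pos: [0.5059, 0.2405, 0.0029]
ee_rot: [0.0, 1.0, 0.0, 0.001]
force: [0.0, -0.8, 6.2]
grip_width: 0.0137
```

Request:
apply_moves(
  moves="0 0 -0.005 0 0 0 -0.9;0 0 -0.015 0 0 0 -0.9;0 0 -0.03 0 0 0 -0.9;0 0 -0.05 0 0 0 -0.9;0 0 -0.08 0 0 0 -0.9;0 0 -0.11 0 0 0 -0.9;0 0 -0.14 0 0 0 -0.9;0 0 -0.14 0 0 0 -0.9",
)

```text
clock: 13.32
tcp_pos: [0.5089, 0.2437, 0.15]
ee_rot: [0.0, 1.0, 0.003, 0.006]
force: [0.7, 0.9, -0.9]
grip_width: 0.0135
```

```bash
python3 look.py n wrist side
python3 - <<'E'
from h import *
from rig import arm
delta((.505,.2395,.002),down(90),arm)
E
```

```text
wrist 308.5402500602117 308.5402500602117 253.92050241877442 192.68216324785953 [0.43603262 0.24273457 0.31894231] [0.69984258 0.69925585 0.10485926 0.10132201]
side 497.1135080552473 497.1135080552473 265.9958202873233 192.13639317143935 [0.23473776 1.10087411 0.88616601] [-0.09615953  0.86809743 -0.48411269  0.05286865]
shift [ 0.0022 -0.0017  0.1431] turn [ 0.0011  0.0048 -0.0005] | t 13.42 tcp [0.5065 0.241  0.1451] w 0.0133 F [ 0.5 -0.4 -0.8] q [ 0.28  0.46 -1.03  1.81  0.44  1.12  0.67]
```

View pics/wrist_n.png

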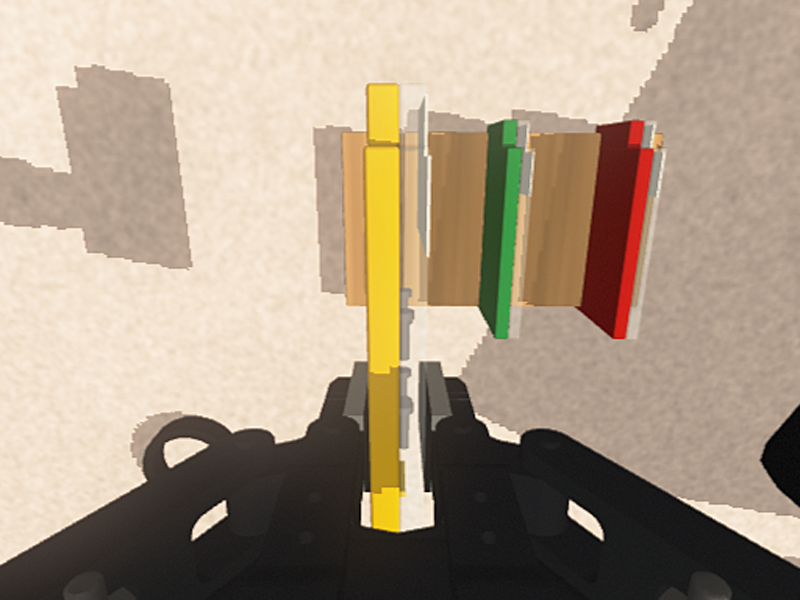

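View pics/side_n.png

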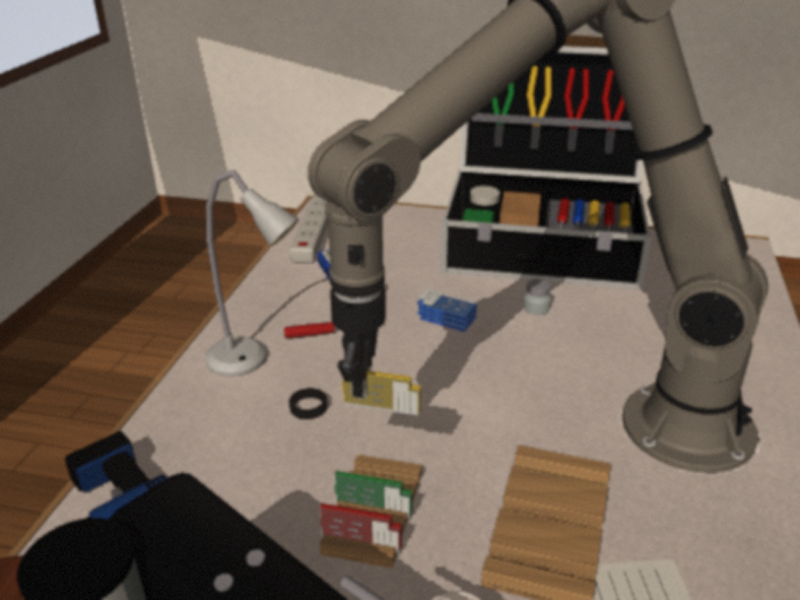

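```bash
cat >> h.py <<'E'
C=np.array([.704,.0125,.30]); az=np.radians(168.3); t40=np.radians(40)
D=np.array([np.cos(t40)*np.cos(az),np.cos(t40)*np.sin(az),-np.sin(t40)])
def pres(dist,alpha=0,ft=(.069,.007,-.034)):
    n=-D; e=np.cross([0,0,1],n); e/=np.linalg.norm(e); e2=np.cross(n,e)
    a=np.radians(alpha); x=np.cos(a)*e+np.sin(a)*e2
    Rm=np.c_[x,n,np.cross(x,n)]
    return C+dist*D-Rm@np.array(ft),Rm
E
python3 - <<'E'
from h import *
from rig import arm
p,Rm=pres(.12); print(p,Rm)
delta((.52,.06,.20),Rm,arm)
E
```

```text
[ 0.61614209 -0.03976955  0.19232046] [[ 0.2027873   0.75012819  0.62943229]
 [ 0.97922281 -0.15534408 -0.13034916]
 [ 0.          0.64278761 -0.76604444]]
shift [-0.0138 -0.1809 -0.0551] turn [-0.4971 -0.6139  1.6939] | t 13.42 tcp [0.5065 0.241  0.1451] w 0.0133 F [ 0.5 -0.4 -0.8] q [ 0.28  0.46 -1.03  1.81  0.44  1.12  0.67]
```

Request:
apply_moves(
  moves="0 -0.012 -0.012 -0.033 -0.041 0.112 -0.9;-0.001 -0.024 -0.024 -0.066 -0.082 0.224 -0.9;-0.002 -0.036 -0.034 -0.099 -0.123 0.336 -0.9;-0.004 -0.048 -0.042 -0.132 -0.164 0.448 -0.9;-0.005 -0.06 -0.048 -0.165 -0.205 0.56 -0.9;-0.006 -0.072 -0.052 -0.198 -0.246 0.672 -0.9;-0.007 -0.084 -0.055 -0.231 -0.287 0.784 -0.9;-0.008 -0.096 -0.055 -0.264 -0.328 0.896 -0.9",
)

```text
clock: 14.08
tcp_pos: [0.5136, 0.1433, 0.1996]
ee_rot: [0.433, 0.878, 0.128, 0.16]
force: [-0.9, 0.2, -1.0]
grip_width: 0.0136
```

Run:
```python
from h import *
from rig import arm
p,Rm=pres(.12)
delta((.52,.06,.20),Rm,arm)
```

```text
shift [-0.0705 -0.0446 -0.0051] turn [-0.2308 -0.2847  0.7917] | t 14.08 tcp [0.5136 0.1433 0.1996] w 0.0136 F [-0.9  0.2 -1. ] q [ 0.63 -0.04 -1.    2.14  0.05  0.62  0.25]
```

Run:
```python
from h import *
from rig import arm
p,Rm=pres(.12)
delta((.59,-.0,.18),Rm,arm)
```

```text
shift [-0.1554 -0.0371  0.0355] turn [-0.2308 -0.2847  0.7917] | t 14.08 tcp [0.5136 0.1433 0.1996] w 0.0136 F [-0.9  0.2 -1. ] q [ 0.63 -0.04 -1.    2.14  0.05  0.62  0.25]
```

Request:
apply_moves(
  moves="-0.02 -0.005 0.004 -0.029 -0.036 0.1 -0.9;-0.04 -0.009 0.009 -0.058 -0.072 0.2 -0.9;-0.06 -0.014 0.013 -0.087 -0.107 0.3 -0.9;-0.08 -0.019 0.018 -0.117 -0.143 0.4 -0.9;-0.1 -0.024 0.022 -0.146 -0.179 0.5 -0.9;-0.12 -0.028 0.027 -0.175 -0.215 0.6 -0.9;-0.14 -0.033 0.032 -0.204 -0.251 0.7 -0.9;-0.155 -0.037 0.035 -0.23 -0.284 0.79 -0.9",
)

```text
clock: 14.75
tcp_pos: [0.5819, 0.0098, 0.1801]
ee_rot: [0.693, 0.645, 0.201, 0.252]
force: [-0.0, -1.3, -0.2]
grip_width: 0.0136
```

```bash
python3 look.py o side wrist top
python3 - <<'E'
from h import *
from rig import arm
p,Rm=pres(.12)
delta(p,Rm,arm)
E
```

```text
side 497.1135080552473 497.1135080552473 265.9958202873233 192.13639317143935 [0.23473776 1.10087411 0.88616601] [-0.09615953  0.86809743 -0.48411269  0.05286865]
wrist 308.5402500602117 308.5402500602117 253.92050241877442 192.68216324785953 [0.48634853 0.09288812 0.31074005] [ 0.93186425 -0.08147726  0.31060947  0.16885566]
top 410.8527851654566 410.8527851654566 253.35401129920203 193.66820168036367 [4.23674219e-01 1.96680063e-04 1.30601127e+00] [-0.69699351  0.71648342 -0.02104478  0.02021561]
shift [-0.048   0.0369  0.0153] turn [-0.0432 -0.0391  0.125 ] | t 14.9 tcp [0.5816 0.0107 0.1798] w 0.0135 F [-0.   1.5  0.1] q [ 0.8   0.04 -1.03  2.26  0.82  0.35 -1.  ]
```

View pics/side_o.png

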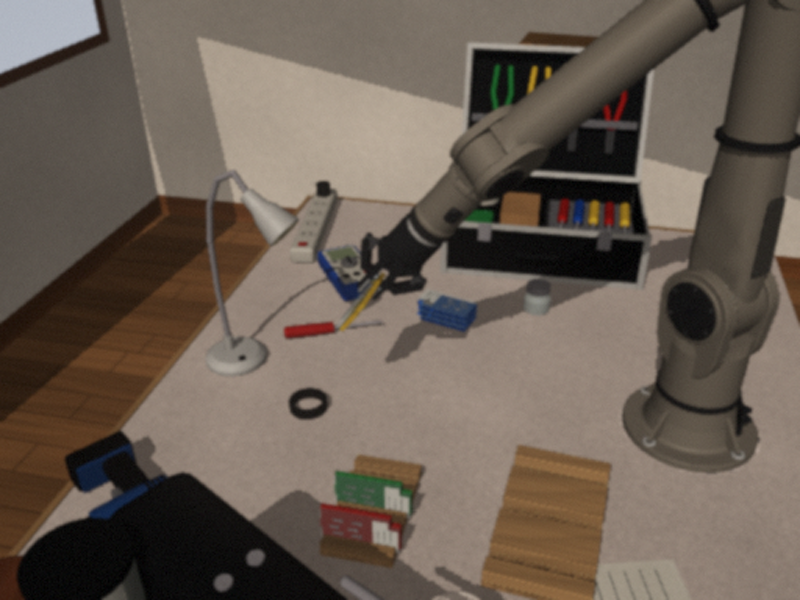

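View pics/wrist_o.png

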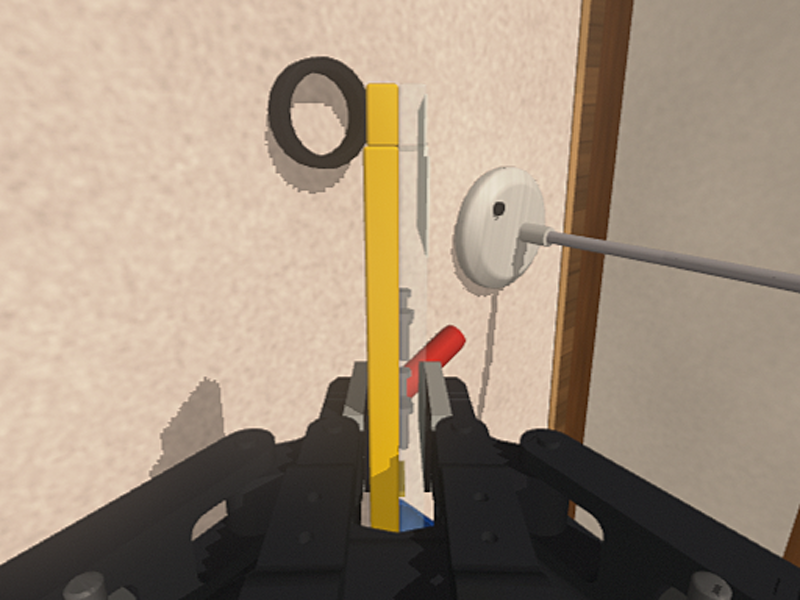

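Request:
apply_moves(
  moves="-0.012 0.006 0.003 -0.01 -0.009 0.03 -0.9;-0.024 0.015 0.006 -0.02 -0.02 0.06 -0.9;-0.036 0.025 0.01 -0.03 -0.03 0.09 -0.9;-0.044 0.033 0.014 -0.04 -0.036 0.115 -0.9;-0.048 0.037 0.0153 -0.043 -0.039 0.125 -0.9;-0.048 0.037 0.0153 -0.043 -0.039 0.125 -0.9",
)

```text
clock: 15.4
tcp_pos: [0.6164, -0.0397, 0.1926]
ee_rot: [0.729, 0.594, 0.216, 0.265]
force: [0.2, 0.1, -0.9]
grip_width: 0.0136
```

```bash
python3 look.py p side wrist top
python3 - <<'E'
from h import *
from rig import arm
p,Rm=pres(.12)
delta(p,Rm,arm)
E
```

```text
side 497.1135080552473 497.1135080552473 265.9958202873233 192.13639317143935 [0.23473776 1.10087411 0.88616601] [-0.09615953  0.86809743 -0.48411269  0.05286865]
wrist 308.5402500602117 308.5402500602117 253.92050241877442 192.68216324785953 [0.52363015 0.05176106 0.32274461] [ 0.92096153 -0.14168132  0.32305012  0.16551401]
top 410.8527851654566 410.8527851654566 253.35401129920203 193.66820168036367 [4.23674219e-01 1.96680063e-04 1.30601127e+00] [-0.69699351  0.71648342 -0.02104478  0.02021561]
shift [-0.001   0.0005  0.0003] turn [-0.0007 -0.0011  0.002 ] | t 15.55 tcp [ 0.6158 -0.0387  0.1923] w 0.0138 F [ 0.6 -0.  -0.9] q [ 0.81  0.09 -0.97  2.21  0.97  0.35 -1.18]
```

View pics/side_p.png

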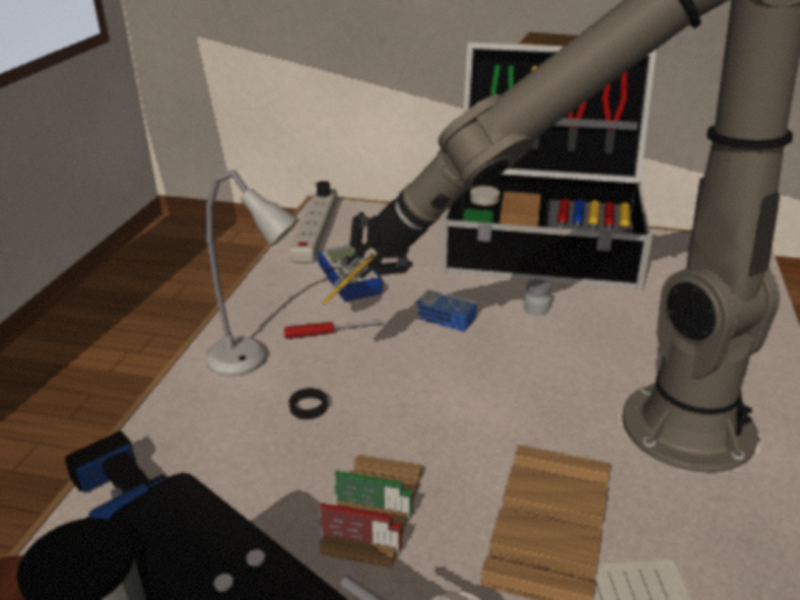

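View pics/top_p.png

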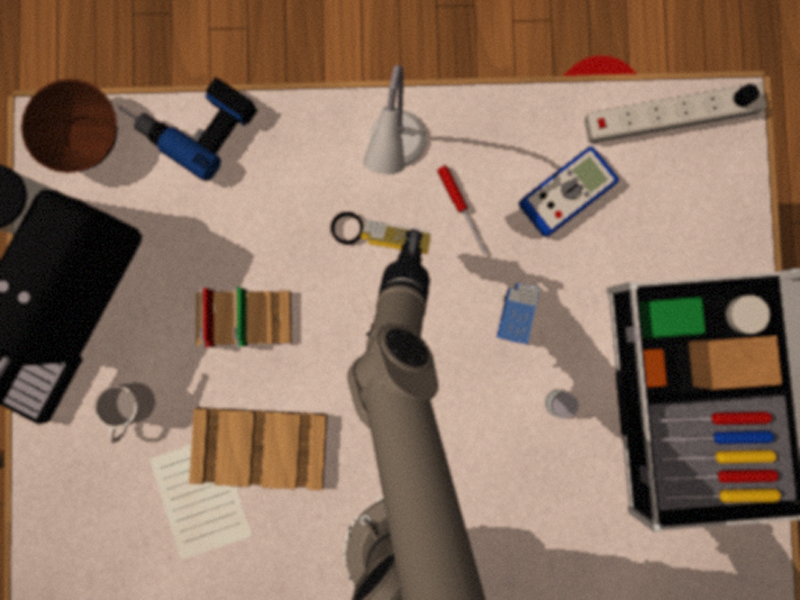

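Run:
```python
from h import *
np.set_printoptions(precision=4,suppress=True)
F=C+.12*D; print('F',F)
for n in('top_p','side_p'):
    c=load(n); u=proj(c,F)[0]; print(n,'F px',u, 'lens',proj(c,C)[0])
    x,y=int(u[0]),int(u[1]); a=cv2.resize(c['frame'][y-45:y+25,x-35:x+45,::-1],None,fx=7,fy=7,interpolation=cv2.INTER_CUBIC)
    for k in (.0,.12): 
        q=proj(c,C+k*D)[0]; cv2.circle(a,(int((q[0]-x+35+.5)*7),int((q[1]-y+45+.5)*7)),4,(0,0,255),-1)
    # case outline predicted
    p,Rm=pres(.12); e=Rm[:,0];w=-Rm[:,2];
    for cx,cy in [(20,30),(20,-30),(58,-30),(44,30),(44,16),(58,16)]:
        q=proj(c,F+e*(cx-38)/1000+w*cy/1000)[0]; cv2.circle(a,(int((q[0]-x+35+.5)*7),int((q[1]-y+45+.5)*7)),3,(0,255,0),-1)
    cv2.imwrite(f'pics/crop_{n}.png',a)
c=load('top_p');P=cloud(c)
hsv=cv2.cvtColor(c['frame'],cv2.COLOR_RGB2HSV)
m=(np.abs((P-F)@D)<.02)&(np.linalg.norm(P-F,axis=2)<.06)
Q=P[m];print(len(Q),'plane offset mm',1000*np.median((Q-F)@D))
cen=Q.mean(0);U,S,V=np.linalg.svd(Q-cen);nn=V[2]*np.sign(V[2]@-D);print('normal',nn,-D,np.degrees(np.arccos(nn@-D)))
```

```text
F [0.614  0.0311 0.2229]
top_p F px [239.5952 146.3235] lens [245.1416 104.8183]
side_p F px [213.6497 181.419 ] lens [181.2776 148.5833]
422 plane offset mm -0.4575178113073365
normal [ 0.6842 -0.1268  0.7182] [ 0.7501 -0.1553  0.6428] 5.971500547154829
```

View pics/crop_top_p.png

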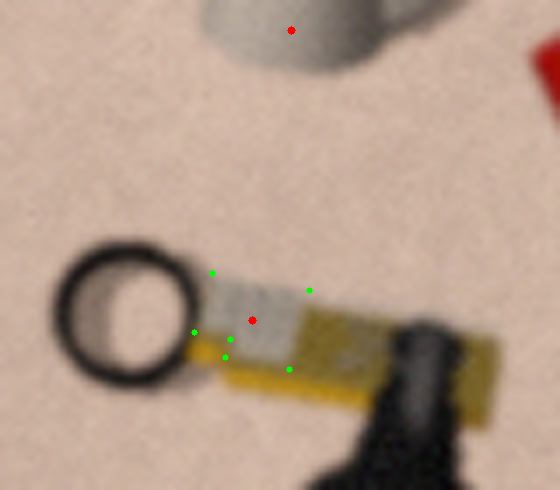

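View pics/crop_side_p.png

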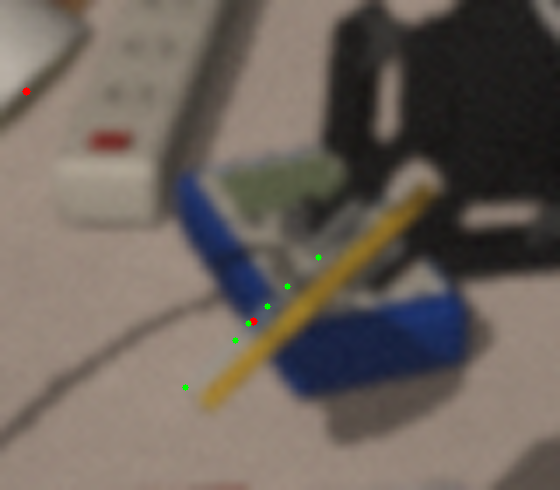

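Run:
```python
from h import *
F=C+.12*D;p,Rm=pres(.12);e=Rm[:,0];w=-Rm[:,2]
for n in ('top_p','top_p2'):
  try:c=load(n)
  except Exception: break
  P=cloud(c);L=np.stack([(P-F)@e,(P-F)@w,(P-F)@-D],-1)*1000
  for nm,(a,b) in dict(field=(-16,16),lid=(-55,16)).items():
    m=(L[...,0]>a)&(L[...,0]<b)&(abs(L[...,1])<24)&(abs(L[...,2])<9)
    if nm=='field': m&=~((L[...,0]>4)&(L[...,1]>14))
    Q=L[m];A=np.c_[Q[:,:2],np.ones(len(Q))]
    s=np.linalg.lstsq(A,Q[:,2],rcond=None)[0];print(nm,len(Q),'slopes deg',np.degrees(np.arctan(s[:2])),'off',s[2],'std',np.std(Q[:,2]-A@s))
```

```text
field 107 slopes deg [-0.85458063 -0.89020862] off 0.9952391285918475 std 1.3555361301916795
lid 244 slopes deg [-0.48634792 -0.65394285] off 0.6995314096512727 std 1.4870456625852877
```

Run:
```python
from rig import arm
s=arm.sense();print(s['clock'],s['qvel'].round(3),s['grip_width'],s['force'].round(1))
print(arm.hand_in())
s=arm.sense();print(s['clock'],s['tcp_pos'].round(4),s['grip_width'])
```

```text
15.55 [ 0.002 -0.001 -0.002  0.003  0.011  0.002 -0.01 ] 0.013774975646483998 [ 0.6 -0.  -0.9]
the job is handed in; nothing more can be done
None
the job is handed in; nothing more can be done
```

The finished blue case is on the pile and released, and the arm is holding the yellow case by its clear end in the lamp's light. I handed the job in at 15.55 s.

**Blue case:** I measured the pile and the held case in the same wrist picture, set the case down label up with notch over notch, and opened the fingers. The wrist and side views afterwards show three cases flush. The absolute pile position differed by up to about 4 mm between cameras, so I placed it from the wrist picture alone.

**Yellow case:** The pads are centred about 30 mm towards the clear end, well off the frosted field.
- **Distance:** by top-camera depth, the label face is about 11.9 cm from the lens.
- **Squareness:** a plane fitted to the lid is within about 1° of square to the light. An earlier, rougher fit read 6°, but it included the case's side wall and the finger. The side view agrees with the 1° figure.
- **Centring:** the middle of the field is within about 2 mm of the light's axis in the top view.
- **Hold:** the grip was steady at 13.8 mm opening.

**First grasp:** The real fingertips end about 27 mm short of the reported TCP. My first close on the blue case therefore shut in the air above it, without touching it. I corrected the height for everything after that.

No forces above about 6 N were reported. The other objects look unmoved in the last top view.

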